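# Fit the press plate on the stamping die set and try its stroke

### The arm

A 7-joint arm with a two-finger parallel gripper is mounted at the origin on the work surface. World frame = base frame: x ahead of the robot, y to its left, z up, the work surface at z = 0. Lengths are in mm, angles in rad, forces in N, time in s.
With the tool pointing down it reaches from about 400 to 875 mm from the base axis. Payload 4.4 kg.
Tool frame: the origin (TCP) lies on the centre line of the jaws, within the pads' length; the fingertips stand 8 mm ahead of it and the grasp point (between the pads) lies 11 mm behind it; x points along the fingers, z is the direction in which the jaws open and shut, and the axes are right-handed (so a half turn about x gives the same grasp; the last joint's range is limited). The gripper opens to 85 mm and grips with 20 to 120 N. Pads are 22 mm wide; open, the fingers measure 114 mm over their backs; the gripper's body (76 mm by 85 mm) begins 54 mm behind the grasp point. The pads swing forward as they close: fully open they stand 13 mm farther back than shut.
Start: joints at [1.264, 0.628, 0.038, 1.517, -0.027, 0.996, -0.02], TCP at [155.04, -631.253, 201.113] pointing down, gripper open.
Joint ranges: [-3.06, 3.06], [-0.37, 2.12], [-1.25, 1.32], [0.18, 2.47], [-1.1, 4.24], [0.23, 1.98], [-2.94, 2.94]. Speed limits (rad/s): [2.57, 2.57, 3.14, 3.14, 3.14, 3.14, 3.14].

### API

Orientations are given as [roll, pitch, yaw] about the fixed x, y, z axes, in that order (R = Rz(yaw) Ry(pitch) Rx(roll)).
In Python, from cell import ctrl, get_image, camera_params gives the robot as it stands. The module is installed in compiled form; this text tells all that it offers.
- The arm moves only by the shell command python3 -m handwheel 'ROWS'. ROWS is text: rows parted by semicolons, each of 7 numbers parted by spaces: the opening, from -1 (shut) to 1 (fully open), then the shift along the tool's x, y, z in mm, then the turn, a rotation vector about the tool's x, y, z in rad. In form: grip x y z wx wy wz; .... A call has 1 to 10 rows; each row shifts and turns the pose as measured when the row begins, along the tool's axes as they then stand; what a row does not reach is not made up. A row lasts 1/10 s, in which the tool goes at most 50 mm and 8.59 degrees, less where a joint would pass 70% of its speed; a pose out of reach is approached as far as the arm can. A call with a gripper value outside its range is refused whole. The fingers move at their own pace and stop on an object; the grip force is fixed at half the most. Time passes only in rows, so rows that do not move let the fingers close. It gives the time, the measured TCP pose, the force and the opening at its end, in the units of the state.
- ctrl.read_state(): the state, without advancing time (a new reading comes with each control period).
- get_image(name): name is "scene" or "top" or "wrist"; returns the picture (384x512x3 uint8, blue, green, red); there is no depth.
- camera_params(name): a dict with "fx", "fy", "cx", "cy" (pixels), "k1" (the pictures are not rectified: a ray, as slopes to the right and down, at radius r is drawn at 1 + k1 r^2 times it, then the intrinsics apply), "eye" and "orientation" of the camera in the world. Camera axes: x right, y up, looking along -z (the intrinsics and any distortion apply to the point x, -y, -z); pixel columns grow to the right and rows downward; lengths in mm; the calibration is good to about 2 mm. A picture is of the moment at which its call begins: read the wrist's pose just before it. camera_params takes no time and is no camera call; for the wrist camera it gives the pose at the moment of the call.
- ctrl.finish_job(): hands the job in, once; it reports no verdict.
The state is a dict: "clock": time; "qpos": joint angles; "qd": joint speeds; "tau": joint torques, N m; "eef_pos": TCP position; "tool_rot": TCP orientation; "force": force on the tool from outside, world axes, zero at the start; "torque": the same for the moment, N m; "width": finger opening in mm.
Only numpy, scipy, OpenCV 4.12 (cv2) and the standard library are available. Lean on these libraries where they do the work, as an engineer would, in place of code of your own. Each camera call takes 0.05 s, during which the arm holds its last target.

### The job

Take the loose press plate by its tongue, carry it level to the stamping die set, and lower it square over the two guide pillars (large bush on the large pillar) until it rests on the springs, guiding it down by hand, never dropping or forcing it. Then try the stroke: press the plate down on its tongue until it lies flat on the green pad, feel it bottom with a push of about 15 N, hold that for half a second, ease it back up with the springs and let go. Leave the foil roll, foot pedal, hex key and brass stamp alone.

Things in the scene. Friction and masses are not known exactly. Their poses are not given: they have to be found in the camera images.
- dieset: Die set fixed to the bench: steel bolster 130 (x) x 240 (y) x 20 mm, origin at the centre of its underside, z up. Two upright guide pillars, large at y = +75 mm, small at y = -75 mm, each with a coil spring round its foot. Between them a green silicone pad, 64 x 100 mm, giving 1 mm per 15 N; its height is not measured: its face lies 34 to 46 mm above the origin: find it by feel.
- big_top (a point): Centre of the top of the LARGE pillar: diameter 20 mm, 135 mm above the die set's origin; the topmost 9 mm taper by 5.5 mm in radius.
- small_top (a point): Centre of the top of the SMALL pillar: diameter 14 mm, 135 mm above the die set's origin; the topmost 9 mm taper by 5.5 mm in radius.
- spring_seat (a point): Midway between the two spring washers, 60 mm above the die set's origin: the plate's underside rests at this height. Both springs together carry 7 N before they start to give, then 0.2 N more per mm; they can give 28 mm, and always push the plate back up.
- plate: Loose press plate, 0.54 to 0.66 kg: aluminium 70 (x) x 190 (y) x 12 mm, origin at the centre of its underside, z up. It starts flat on a rubber mat 3 mm thick. Large hole at y = +75 mm, small at y = -75 mm, a steel tongue in the middle of its top. When fitted, its axes point as the die set's.
- big_hole (a point): Centre of the LARGE through hole at the plate's underside: bore 21.6 mm, carried on by a brass bush (outside 31 mm, flange 38 mm) that stands 16 mm above the plate, so the bore is 28 mm long, with 0.8 mm play all round on its pillar.
- small_hole (a point): Centre of the SMALL through hole at the plate's underside: bore 15.6 mm, carried on by a brass bush (outside 26 mm, flange 32 mm) that stands 16 mm above the plate, so the bore is 28 mm long, with 0.8 mm play all round on its pillar.
- tongue_top (a point): Middle of the top of the tongue to hold the plate by: 18 mm thick (plate's x), 40 mm wide (y), rising 60 mm from the plate's top (12 mm above its origin) to here (72 mm). Gripped across its 18 mm, the fingers stay clear of bushes and pillars.
- foil_roll: Bystander: silvery foil roll standing on its cardboard core, 54 mm diameter, 106 mm tall, origin at the centre of its foot.
- pedal: Bystander: grey foot pedal, 130 x 85 x 41 mm, lying on the bench, origin at the centre of its underside.
- hex_key: Bystander: steel hex key, 100 mm long with a 34 mm leg, 6 mm thick, lying flat, origin under the middle of its long arm.
- brass_stamp: Bystander: brass stamp, 60 x 45 x 8 mm, lying flat, origin at the centre of its underside.
Mind the look-alikes: they are no part of the job. What is shaped like the plate but orange is not meant.

How it is judged (in metres and radians):
On the way, in this order (a step that is already met when the one before it is completed fails the run):
1. the plate is on both pillars, the right way round and square, with its underside less than 85 mm above the die set's origin (z of plate in the frame of dieset between 0.03 and 0.085 m and horizontal distance between plate and dieset below 0.004 m and angle between the y axis of plate and the y axis of dieset, either way round below 0.06 rad), for 0.2 s.
2. the plate lies square on the pad (underside below 49 mm) and bears on the die set, pad and springs together, with 15.5 to 29 N (a push of about 10 to 23 N beyond the plate's weight), for 0.3 s (z of plate in the frame of dieset below 0.049 m and contact force between plate and dieset between 15.5 and 29 N and angle between plate's own z axis and vertical below 0.03 rad and horizontal distance between plate and dieset below 0.004 m), for 0.3 s.
At the end, for the whole second after the job is handed in: The plate rests released on the springs over both pillars: underside 54 to 64 mm above the die set's origin, centred within 4 mm, level within 0.03 rad, long sides parallel within 0.06 rad, and still (z of plate in the frame of dieset between 0.054 and 0.064 m and horizontal distance between plate and dieset below 0.004 m and angle between plate's own z axis and vertical below 0.03 rad and angle between the y axis of plate and the y axis of dieset, either way round below 0.06 rad and linear speed of plate below 0.01 m/s); the robot touches nothing.
It fails at once if the plate is forced: it bears on the die set with more than 45 N (contact force between plate and dieset above 45 N).
It fails at once if the plate is dropped or let fly on the pillars: faster than 0.3 m/s while it is over them and less than 125 mm up (linear speed of plate above 0.3 m/s and horizontal distance between plate and dieset below 0.01 m and z of plate in the frame of dieset below 0.125 m).
It fails at once if the plate is tipped by more than 0.25 rad (angle between plate's own z axis and vertical above 0.25 rad).
It fails at once if a bystander is moved by more than 20 mm (distance of any of foil_roll, pedal, hex_key, brass_stamp from where it was at the start of the episode above 0.02 m).
It also fails if it takes over 70 s, if anything falls off the work surface, if the arm or the gripper's body presses on something with over 40 N, if the wrist force passes 120 N, or if a joint passes its speed limit or range.

## Working session

There is one attempt and no reset: what is moved stays moved. The work goes in short steps, Python scripts to look and compute and a shell command to move; the robot and the scene stay as the last step left them, time stands still between calls to the robot, and variables do not carry over. Pictures are saved under pics/ and viewed, and the job is handed in when it is done.

```bash
mkdir -p pics; ls; python3 - <<'E'
from cell import ctrl,get_image,camera_params
import cv2
print(ctrl.read_state())
for n in("scene","top","wrist"):
    print(n,camera_params(n)); cv2.imwrite(f"pics/{n}0.png",get_image(n))
E
```

```text
pics
{'clock': 0.0, 'qpos': array([ 1.26420965,  0.62935364,  0.03842278,  1.51835942, -0.02700644,
        0.9963234 , -0.02001633]), 'qd': array([-0.00219897, -0.00165415,  0.00040986,  0.00048835, -0.00066489,
       -0.00043962, -0.00209509]), 'tau': array([ 2.27233586e-04, -5.63398933e+01,  1.22643001e+00, -1.93441808e+01,
        1.10843580e-02,  1.07665957e-02, -4.68893489e-06]), 'eef_pos': array([ 154.87969811, -630.56921569,  200.18668626]), 'tool_rot': array([-3.13680849,  1.56886984,  1.81636303]), 'force': array([0.19651707, 0.08850654, 0.84120377]), 'torque': array([-0.00061149, -0.05811694, -0.01724976]), 'width': 85.45877582609339}
scene {'fx': 365.2396916057622, 'fy': 365.2396916057622, 'cx': 253.13516843854325, 'cy': 190.41784817859124, 'k1': -0.05640504578361365, 'eye': array([1079.5588832 ,  462.24641891,  821.2797122 ]), 'orientation': array([ 0.70605869, -0.01107731,  2.24323093])}
top {'fx': 398.03727419808433, 'fy': 398.03727419808433, 'cx': 258.81424337997777, 'cy': 194.54623463371016, 'k1': 0.014054820366425996, 'eye': array([ 528.6087803 ,   96.53450962, 1124.66860671]), 'orientation': array([ 9.57730899e-02,  6.81718704e-04, -1.59845908e+00])}
wrist {'fx': 318.4886065870776, 'fy': 318.4886065870776, 'cx': 251.9061729019299, 'cy': 191.34943058575485, 'k1': -0.08189242859059283, 'eye': array([ 236.64121269, -610.29835397,  373.58096751]), 'orientation': array([-0.33249661,  0.00160624, -1.33189919])}
```

View pics/scene0.png

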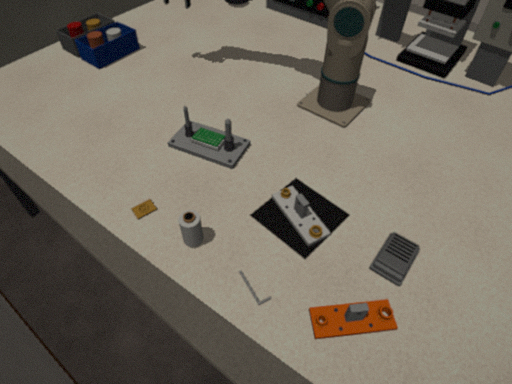

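View pics/top0.png

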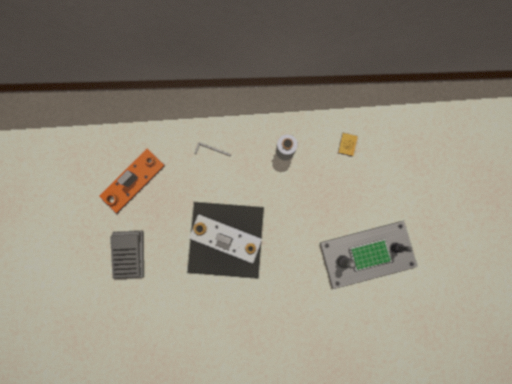

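View pics/wrist0.png

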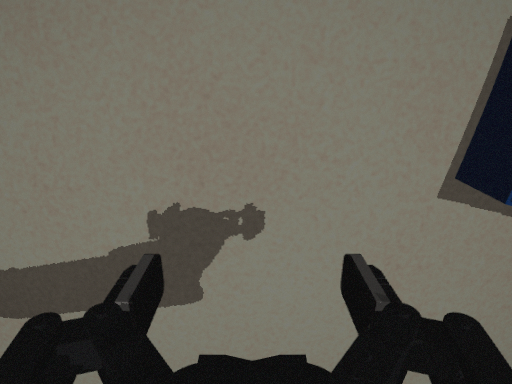

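The top view shows the plate on its mat at about (226,239), with the large bush at (200,229) and the small one at (250,248). The die set is at about (368,254), and the orange decoy at (132,181). Next I'll zoom in.

```bash
cat > h.py <<'E'
import numpy as np, cv2
from scipy.spatial.transform import Rotation as R
from cell import ctrl,get_image,camera_params
def proj(P,c):
    P=np.atleast_2d(P); M=R.from_euler('xyz',c['orientation']).as_matrix()
    q=(P-c['eye'])@M; x=q[:,0]/-q[:,2]; y=-q[:,1]/-q[:,2]; s=1+c['k1']*(x*x+y*y)
    return np.c_[c['cx']+c['fx']*x*s,c['cy']+c['fy']*y*s]
def ray(p,c):
    K=np.array([[c['fx'],0,c['cx']],[0,c['fy'],c['cy']],[0,0,1.]])
    u=cv2.undistortPoints(np.array([[p]],float),K,np.array([c['k1'],0,0,0,0]))[0,0]
    d=R.from_euler('xyz',c['orientation']).apply([u[0],-u[1],-1]); return d
def atz(p,c,z):
    d=ray(p,c); return c['eye']+d*(z-c['eye'][2])/d[2]
def crop(src,dst,x0,y0,w,h,k):
    im=cv2.imread(src)[y0:y0+h,x0:x0+w]; im=cv2.resize(im,None,fx=k,fy=k,interpolation=cv2.INTER_CUBIC)
    im=cv2.convertScaleAbs(im,alpha=1.4,beta=10)
    for i in range(0,w,10):
        cv2.line(im,(i*k,0),(i*k,6),(0,0,255),1)
        if (x0+i)%20==0: cv2.putText(im,str(x0+i),(i*k,18),0,.4,(0,0,255),1)
    for i in range(0,h,10):
        cv2.line(im,(0,i*k),(6,i*k),(0,0,255),1)
        if (y0+i)%20==0:cv2.putText(im,str(y0+i),(8,i*k+4),0,.4,(0,0,255),1)
    cv2.imwrite(dst,im)
E
python3 - <<'E'
from h import *
crop('pics/top0.png','pics/t_plate.png',180,200,100,80,7)
crop('pics/top0.png','pics/t_die.png',310,210,120,85,6)
crop('pics/scene0.png','pics/s_plate.png',250,170,110,90,7)
crop('pics/scene0.png','pics/s_die.png',160,95,100,80,7)
E
```

```text
(no output)
```

View pics/t_plate.png

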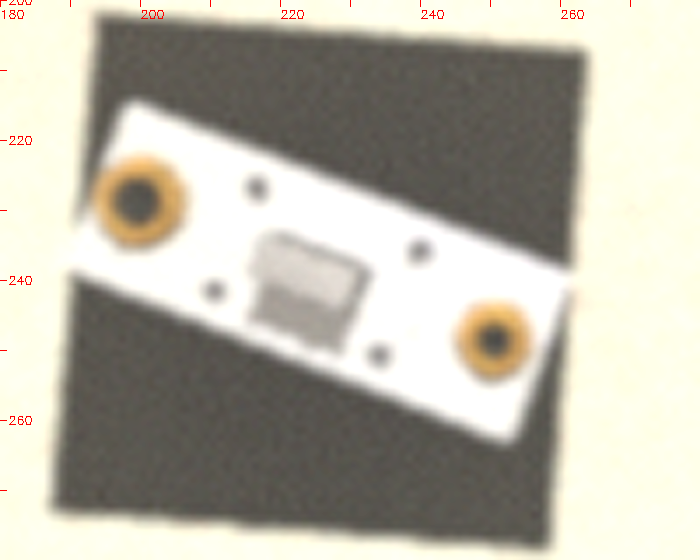

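View pics/t_die.png

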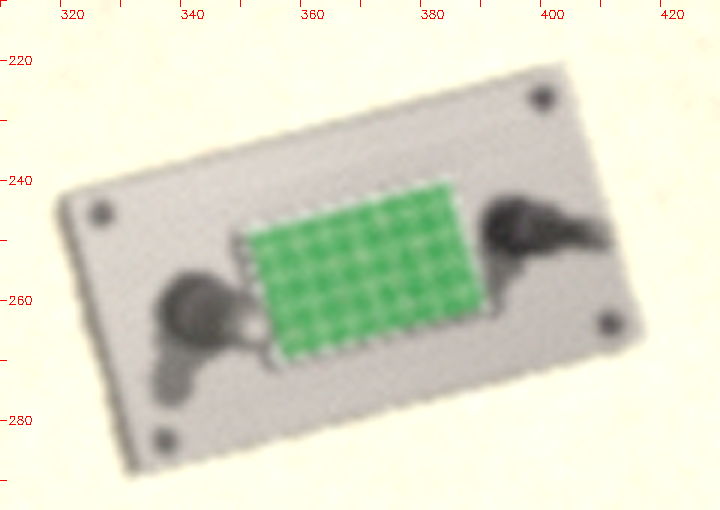

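View pics/s_plate.png

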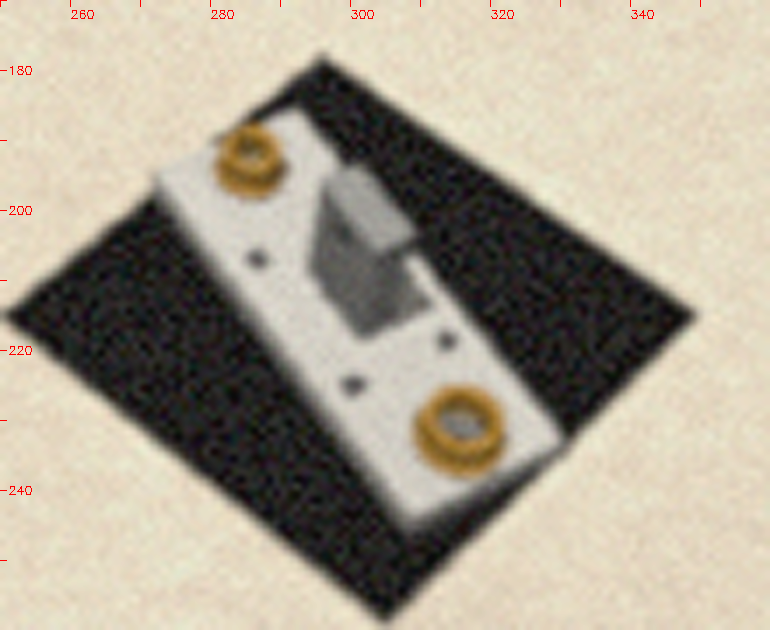

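View pics/s_die.png

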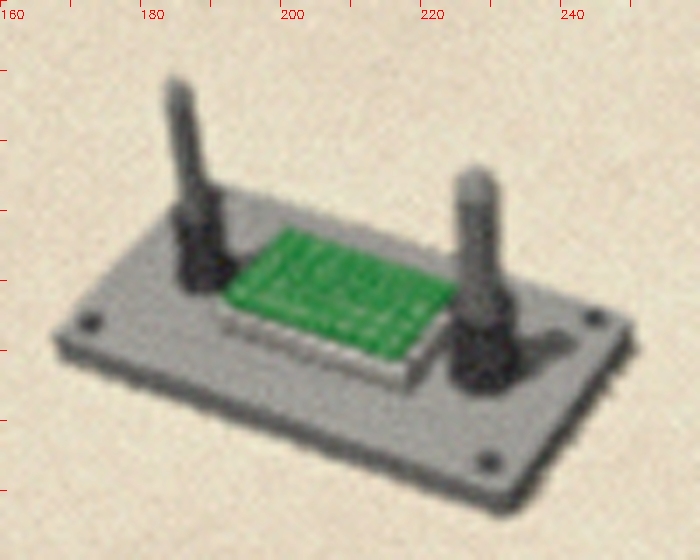

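```bash
cat > fit.py <<'E'
from h import *
from scipy.optimize import least_squares
T,S=camera_params('top'),camera_params('scene')
def tf(L,p):
    c,s=np.cos(p[2]),np.sin(p[2]); L=np.atleast_2d(np.array(L,float))
    return np.c_[p[0]+c*L[:,0]-s*L[:,1],p[1]+s*L[:,0]+c*L[:,1],L[:,2]]
def k(p,x0,y0,s): return [x0+(p[0]+.5)/s-.5,y0+(p[1]+.5)/s-.5]
def fit(obs,name):
    for use in (('top',),('scene',),('top','scene')):
        o=[q for q in obs if q[0] in use]
        def f(p):
            r=[]
            for c,px,L in o: r.append(proj(tf(L,p),T if c=='top' else S)[0]-px)
            return np.ravel(r)
        best=min((least_squares(f,[600,0,y],loss='soft_l1') for y in (0,1.5,3,-1.5)),key=lambda r:r.cost)
        p=best.x; print(name,use,p.round(2),np.degrees(p[2]).round(2),'rms',np.sqrt(np.mean(f(p)**2)).round(2))
        print(f(p).reshape(-1,2).round(1).tolist())
    return p
tp=lambda x,y:k((x,y),180,200,7); sp=lambda x,y:k((x,y),250,170,7)
td=lambda x,y:k((x,y),310,210,6); sd=lambda x,y:k((x,y),160,95,7)
# plate: y+ toward image-left in top (large). corners: +y end: (135,100) and (72,272)
pl=[('top',tp(135,100),[35,95,15]),('top',tp(72,272),[-35,95,15]),('top',tp(573,268),[35,-95,15]),('top',tp(512,443),[-35,-95,15]),
('top',tp(138,203),[0,75,31]),('top',tp(493,340),[0,-75,31]),
('scene',sp(293,107),[-35,-95,15]),('scene',sp(155,180),[35,-95,15]),('scene',sp(410,528),[35,95,15]),('scene',sp(565,440),[-35,95,15]),
('scene',sp(252,150),[0,-75,31]),('scene',sp(462,420),[0,75,31])]
di=[('top',td(62,192),[65,120,20]),('top',td(563,65),[65,-120,20]),('top',td(643,340),[-65,-120,20]),('top',td(130,475),[-65,120,20]),
('scene',sd(55,335),[65,-120,20]),('scene',sd(220,183),[-65,-120,20]),('scene',sd(632,322),[-65,120,20]),('scene',sd(512,498),[65,120,20]),
('top',td(255,328),[0,75,135]),('top',td(603,235),[0,-75,135]),('scene',sd(477,172),[0,75,135]),('scene',sd(178,82),[0,-75,135])]
if __name__=='__main__':
    fit(pl,'plate'); fit(di,'die')
E
python3 fit.py
```

```text
plate ('top',) [ 5.1626e+02  1.9024e+02 -3.9000e-01] -22.41 rms 0.52
[[-0.7, 0.4], [-1.0, -0.6], [0.5, 0.7], [0.2, -0.4], [0.1, -0.1], [0.6, -0.0]]
plate ('scene',) [519.75 191.56  12.17] 697.29 rms 0.56
[[0.1, 0.9], [-0.6, -0.9], [0.2, -1.0], [-0.1, 0.8], [-0.1, 0.1], [0.3, -0.0]]
plate ('top', 'scene') [517.5  190.58 -75.79] -4342.61 rms 0.7
[[-0.7, -0.2], [-1.1, -1.2], [0.4, 0.4], [-0.0, -0.7], [-0.0, -0.6], [0.4, -0.4], [0.2, 0.3], [-0.5, -1.5], [0.4, -1.7], [0.0, 0.1], [0.1, -0.5], [0.5, -0.8]]
die ('top',) [ 462.42 -200.71   69.34] 3972.7 rms 0.38
[[-0.3, 0.2], [0.1, -0.2], [0.2, 0.2], [0.8, -0.4], [-0.8, -0.1], [0.1, 0.2]]
die ('scene',) [ 465.35 -198.27   -6.06] -347.34 rms 0.84
[[-0.2, -0.0], [-2.2, -1.0], [1.2, -0.2], [-0.3, 0.2], [0.3, 0.7], [0.3, -0.1]]
die ('top', 'scene') [ 463.03 -200.24   25.35] 1452.63 rms 0.74
[[-0.5, -0.1], [-0.1, -0.3], [-0.0, 0.0], [0.6, -0.6], [-0.1, -0.7], [-2.1, -1.6], [1.2, -0.8], [-0.3, -0.5], [-1.0, -0.4], [-0.1, 0.0], [0.4, 0.1], [0.4, -0.7]]
```

The plate is at about (517, 190.5) with yaw -22.6°, and the die set at about (463, -200) with yaw 12.6°. Both are in reach and the sizes agree with the given ones. Now I'll write a helper that turns a target pose into tool-frame moves.

```bash
cat > go.py <<'E'
from h import *
import sys
def tool():
    s=ctrl.read_state(); return s,R.from_euler('xyz',s['tool_rot'])
def target_rot(phi,flip=0):  # tool x down, z at heading phi deg
    a=np.radians(phi); z=np.array([np.cos(a),np.sin(a),0]); x=np.array([0,0,-1.]); y=np.cross(z,x)
    return R.from_matrix(np.c_[x,y,z])
def report(xyz,phi):
    s,r=tool(); d=np.array(xyz,float)-s['eef_pos']; rt=target_rot(phi)
    print('t',round(s['clock'],2),'pos',s['eef_pos'].round(1),'z head',np.degrees(np.arctan2(*r.as_matrix()[1::-1,2])).round(2),'F',s['force'].round(1),'w',round(s['width'],1),'q',s['qpos'].round(2))
    print('xdir',r.as_matrix()[:,0].round(4))
    print('shift tool',r.inv().apply(d).round(1),'len',np.linalg.norm(d).round(1),'rotvec',(r.inv()*rt).as_rotvec().round(4))
if __name__=='__main__':
    a=[float(v) for v in sys.argv[1:]]; report(a[:3],a[3])
E
python3 go.py 517 190 300 -22.6; python3 go.py 517 190 300 157.4;python3 go.py 463 -200 300 12.6; python3 go.py 463 -200 300 192.6
```

```text
t 0.15 pos [ 154.9 -630.7  200.4] z head -76.2 F [-0.  -0.6  0.4] w 85.4 q [ 1.26  0.63  0.04  1.52 -0.03  1.   -0.02]
xdir [-4.0e-04  1.4e-03 -1.0e+00]
shift tool [ -98.6  547.4 -710.9] len 902.6 rotvec [-9.356e-01 -1.300e-03 -7.000e-04]
t 0.15 pos [ 154.9 -630.7  200.4] z head -76.2 F [-0.  -0.6  0.4] w 85.4 q [ 1.26  0.63  0.04  1.52 -0.03  1.   -0.02]
xdir [-4.0e-04  1.4e-03 -1.0e+00]
shift tool [ -98.6  547.4 -710.9] len 902.6 rotvec [ 2.206e+00 -8.000e-04  1.600e-03]
t 0.15 pos [ 154.9 -630.7  200.4] z head -76.2 F [-0.  -0.6  0.4] w 85.4 q [ 1.26  0.63  0.04  1.52 -0.03  1.   -0.02]
xdir [-4.0e-04  1.4e-03 -1.0e+00]
shift tool [ -99.1  401.9 -345. ] len 538.9 rotvec [-1.5499e+00 -1.1000e-03 -1.1000e-03]
t 0.15 pos [ 154.9 -630.7  200.4] z head -76.2 F [-0.  -0.6  0.4] w 85.4 q [ 1.26  0.63  0.04  1.52 -0.03  1.   -0.02]
xdir [-4.0e-04  1.4e-03 -1.0e+00]
shift tool [ -99.1  401.9 -345. ] len 538.9 rotvec [ 1.5917e+00 -1.1000e-03  1.2000e-03]
```

```bash
python3 -m handwheel '1 -10 38 -30 0 0 0;1 -10 38 -30 0 0 0;1 -10 38 -30 0 0 0;1 -10 38 -30 0 0 0;1 -10 38 -30 0 0 0;1 -10 38 -30 0 0 0;1 -10 38 -30 0 0 0;1 -10 38 -30 0 0 0;1 -10 38 -30 0 0 0;1 -10 38 -30 0 0 0'; python3 go.py 517 190 300 -22.6
```

```text
clock: 1.15
eef_pos: [451.7, -248.0, 296.7]
tool_rot: [-2.177, 1.563, 2.76]
force: [1.4, -0.9, 0.5]
width: 85.1
t 1.15 pos [ 451.7 -248.   296.7] z head -77.14 F [ 1.4 -0.9  0.5] w 85.1 q [ 0.47  0.34 -0.03  1.75  0.01  1.07 -0.91]
xdir [-0.0076  0.0031 -1.    ]
shift tool [  -2.4  161.2 -412.5] len 442.8 rotvec [-0.9518 -0.0075  0.004 ]
```

```bash
python3 -m handwheel '1 0 18 -46 0 0 0;1 0 18 -46 0 0 0;1 0 18 -46 0 0 0;1 0 18 -46 0 0 0;1 0 18 -46 0 0 0;1 0 18 -46 0 0 0;1 0 18 -46 0 0 0;1 0 18 -46 0 0 0;1 0 18 -46 0 0 0'; python3 -m handwheel '1 0 0 0 -0.14 0 0;1 0 0 0 -0.14 0 0;1 0 0 0 -0.14 0 0;1 0 0 0 -0.14 0 0;1 0 0 0 -0.14 0 0;1 0 0 0 -0.14 0 0;1 0 0 0 -0.1 0 0;1 0 0 0 0 0 0';python3 go.py 517 190 300 -22.6
python3 - <<'E'
from h import *
cv2.imwrite('pics/w1.png',get_image('wrist'))
E
```

```text
clock: 2.05
eef_pos: [519.2, 196.7, 298.2]
tool_rot: [-2.004, 1.569, 2.932]
force: [1.2, -0.4, 0.3]
width: 85.4
clock: 2.85
eef_pos: [515.3, 209.6, 295.1]
tool_rot: [2.997, 1.562, 2.643]
force: [-0.1, -0.1, -0.0]
width: 85.7
t 2.85 pos [515.3 209.6 295.1] z head -20.3 F [-0.1 -0.1 -0. ] w 85.7 q [-0.14  0.43 -0.44  1.64  0.19  1.12 -0.98]
xdir [-0.008   0.0044 -1.    ]
shift tool [ -5.  -17.7   8.3] len 20.2 rotvec [ 0.0401 -0.009  -0.0011]
```

View pics/w1.png

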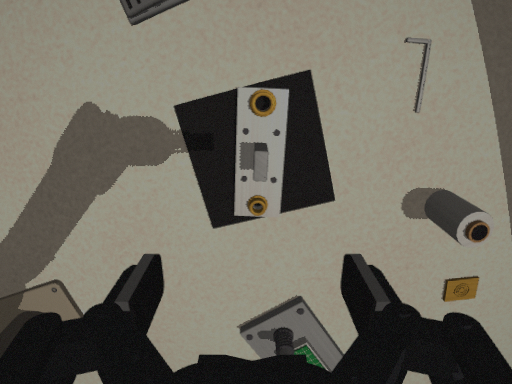

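The wrist view shows the plate with its large bush at (263,102), its small bush at (258,206) and the tongue at (260,162). I'll measure from here.

```bash
python3 - <<'E'
from h import *
print(camera_params('wrist'))
crop('pics/w1.png','pics/w1c.png',215,75,100,155,5)
crop('pics/w1.png','pics/w1t.png',235,135,50,55,12)
E
```

```text
{'fx': 318.4886065870776, 'fy': 318.4886065870776, 'cx': 251.9061729019299, 'cy': 191.34943058575485, 'k1': -0.08189242859059283, 'eye': array([545.93447536, 288.28931696, 468.52394307]), 'orientation': array([-0.33144055,  0.00865147, -0.3585935 ])}
```

View pics/w1c.png

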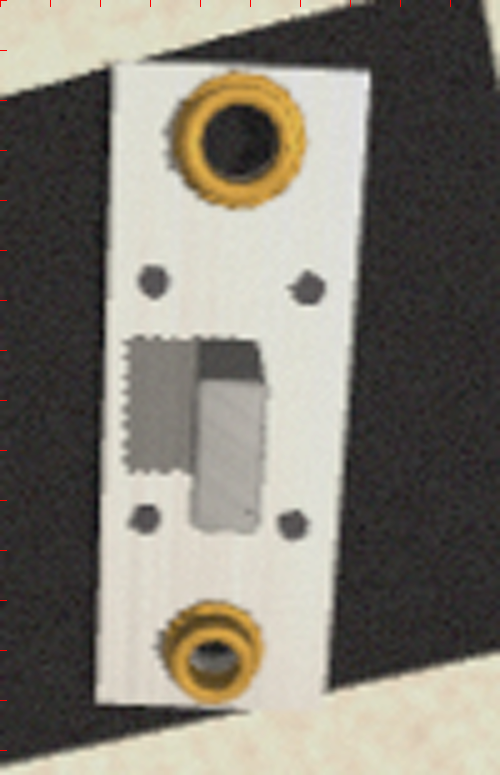

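View pics/w1t.png

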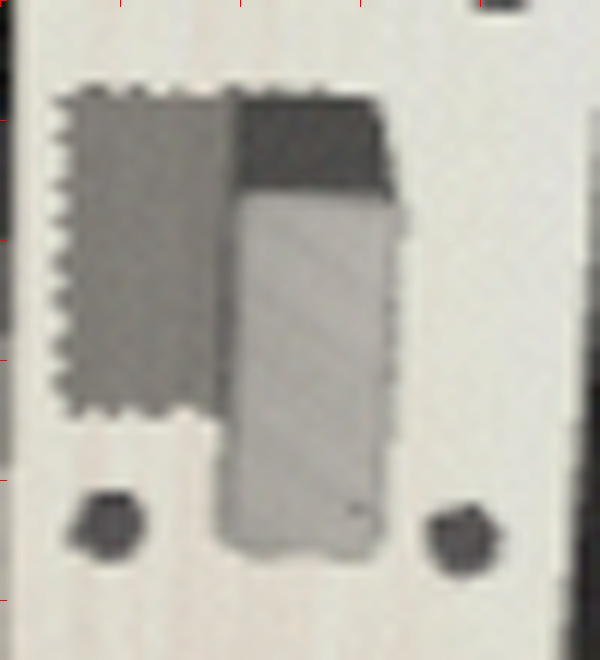

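```bash
python3 - <<'E'
from fit import *
W=camera_params('wrist'); c=lambda x,y:k((x,y),215,75,5); t=lambda x,y:k((x,y),235,135,12)
o=[(c(113,62),[-35,95,15]),(c(370,70),[35,95,15]),(c(327,709),[35,-95,15]),(c(96,703),[-35,-95,15]),(c(241,140),[0,75,31]),(c(214,656),[0,-75,31]),
(t(238,193),[-9,20,75]),(t(395,200),[9,20,75]),(t(380,555),[9,-20,75]),(t(218,548),[-9,-20,75])]
f=lambda p:np.ravel([proj(tf(L,p),W)[0]-px for px,L in o])
r=least_squares(f,[517,190,-.39],loss='soft_l1');print(r.x,np.degrees(r.x[2]));print(f(r.x).reshape(-1,2).round(1).tolist())
# with height free
f2=lambda p:np.ravel([proj(tf(L,p)+[0,0,p[3]],W)[0]-px for px,L in o])
r=least_squares(f2,[517,190,-.39,0],loss='soft_l1');print(r.x)
E
```

```text
[ 5.17359891e+02  1.91137952e+02 -3.97447024e-01] -22.772037029668
[[0.0, -0.6], [-0.2, -0.0], [-0.6, 0.2], [0.4, -0.4], [-0.4, 0.5], [0.1, 1.8], [-0.5, -0.6], [0.8, -0.6], [0.4, 0.3], [-0.0, 0.3]]
[ 5.17283375e+02  1.90878733e+02 -3.97473047e-01 -1.30417674e+00]
```

```bash
python3 -m handwheel '1 0 -9 4 0.02 -0.005 0;1 0 -9 4 0.02 -0.004 0;1 0 0 0 0 0 0'; python3 go.py 517.3 191 45 -22.75
```

```text
clock: 3.2
eef_pos: [516.2, 187.5, 294.7]
tool_rot: [-0.33, 1.57, -0.736]
force: [-0.2, 0.4, 0.7]
width: 85.6
t 3.2 pos [516.2 187.5 294.7] z head -23.24 F [-0.2  0.4  0.7] w 85.6 q [-0.11  0.41 -0.42  1.66  0.18  1.11 -0.99]
xdir [ 6.e-04 -5.e-04 -1.e+00]
shift tool [249.7   3.7  -0.6] len 249.7 rotvec [-0.0085  0.0007  0.0003]
```

```bash
python3 -m handwheel '1 35 1 0 -0.004 0 0;1 35 1 0 -0.004 0 0;1 35 1 0 0 0 0;1 35 0 0 0 0 0;1 20 0 0 0 0 0; 1 0 0 0 0 0 0'; python3 go.py 517.3 191 45 -22.75
python3 - <<'E'
from h import *
cv2.imwrite('pics/w2.png',get_image('wrist'))
E
```

```text
clock: 3.8
eef_pos: [521.2, 189.1, 132.2]
tool_rot: [0.532, 1.562, 0.125]
force: [-1.9, 0.6, -1.0]
width: 85.5
t 3.8 pos [521.2 189.1 132.2] z head -23.29 F [-1.9  0.6 -1. ] w 85.5 q [-0.17  0.6  -0.35  1.86  0.3   0.73 -1.1 ]
xdir [ 0.0088  0.0011 -1.    ]
shift tool [87.2 -0.2 -4.9] len 87.4 rotvec [-0.0094  0.0077 -0.0045]
```

View pics/w2.png

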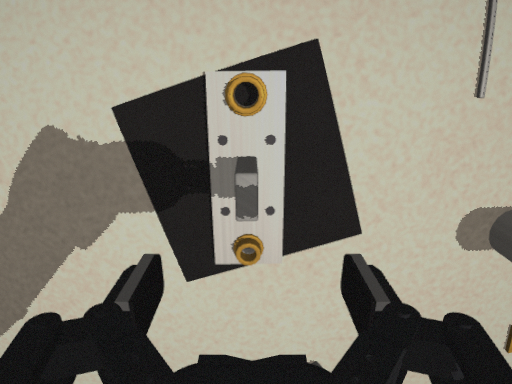

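```bash
python3 - <<'E'
from fit import *
W=camera_params('wrist'); s=ctrl.read_state();r=R.from_euler('xyz',s['tool_rot'])
print(W['eye']-s['eef_pos'], r.inv().apply(W['eye']-s['eef_pos']), R.from_euler('xyz',W['orientation']).apply([0,0,-1]))
print(proj(s['eef_pos'],W),proj(s['eef_pos']+r.apply([[8,0,42],[8,0,-42],[-11,0,0]]),W))
p=[517.3,191,-.397]
print(proj(tf([[0,75,31],[0,-75,31],[-9,20,75],[9,20,75],[9,-20,75],[-9,-20,75],[-35,95,15],[35,-95,15]],p),W).round(1))
crop('pics/w2.png','pics/w2t.png',195,60,105,215,3)
E
```

```text
[ 31.28920667  77.64057063 173.80504382] [-173.31444631   84.71853666   -0.37171015] [-0.11924673 -0.29806089 -0.94706912]
[[252.69900856 230.35061774]] [[319.56137768 224.45654173]
 [185.76209194 224.70991462]
 [252.75010818 238.871449  ]]
[[244.5  95.8]
 [247.4 254.4]
 [233.2 173.3]
 [257.  173. ]
 [257.3 221.5]
 [234.7 221.8]
 [204.1  72.3]
 [280.9 262.8]]
```

View pics/w2t.png

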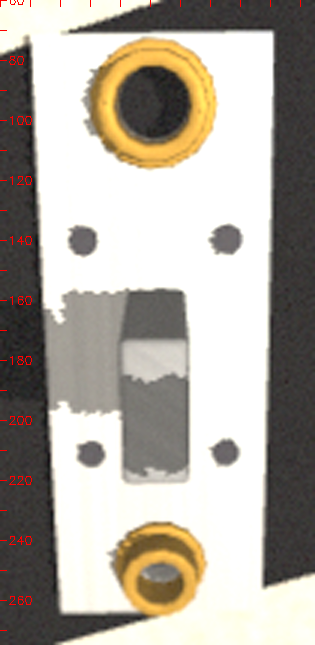

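```bash
python3 -m handwheel '1 20 0 -3 -0.005 0.004 -0.002;1 20 0 -1 -0.004 0.004 -0.002;1 20 0 0 0 0 0;1 15 0 0 0 0 0;1 0 0 0 0 0 0'; python3 go.py 517.8 191.2 45 -22.75
```

```text
clock: 4.35
eef_pos: [526.4, 194.1, 65.0]
tool_rot: [0.792, 1.552, 0.391]
force: [-1.0, -1.0, 0.3]
width: 85.4
t 4.35 pos [526.4 194.1  65. ] z head -22.97 F [-1.  -1.   0.3] w 85.4 q [-0.21  0.7  -0.3   1.9   0.36  0.58 -1.15]
xdir [ 0.017   0.007  -0.9998]
shift tool [19.8 -6.3 -7. ] len 21.9 rotvec [-0.0037  0.013  -0.0131]
```

```bash
python3 -m handwheel '1 8 -3 -4 0 0.007 -0.007;1 8 -3 -3 0 0.006 -0.006;1 0 0 0 0 0 0'; python3 go.py 517.8 191.2 45 -22.75
```

```text
clock: 4.65
eef_pos: [520.0, 192.3, 51.6]
tool_rot: [0.78, 1.566, 0.378]
force: [-0.3, -0.1, -1.0]
width: 85.5
t 4.65 pos [520.  192.3  51.6] z head -23.02 F [-0.3 -0.1 -1. ] w 85.5 q [-0.21  0.72 -0.29  1.91  0.37  0.56 -1.16]
xdir [ 0.0047  0.0019 -1.    ]
shift tool [ 6.5 -1.9 -1.6] len 7.0 rotvec [-0.0048  0.0036 -0.0036]
```

```bash
python3 -m handwheel '1 6 -2 -2 -0.003 0.005 -0.005;1 0 -1 0 -0.002 0 0;1 0 0 0 0 0 0'; python3 go.py 517.8 191.2 45 -22.75
```

```text
clock: 4.95
eef_pos: [517.5, 190.5, 46.0]
tool_rot: [-2.288, 1.57, -2.684]
force: [0.1, 0.4, 0.6]
width: 85.6
t 4.95 pos [517.5 190.5  46. ] z head -22.72 F [0.1 0.4 0.6] w 85.6 q [-0.21  0.73 -0.29  1.92  0.37  0.55 -1.15]
xdir [-8.e-04 -4.e-04 -1.e+00]
shift tool [1.  0.7 0.1] len 1.3 rotvec [ 0.0006 -0.0006  0.0007]
```

Aligned and vertical, so I'll close the gripper.

```bash
python3 -m handwheel '-1 0 0 0 0 0 0;-1 0 0 0 0 0 0;-1 0 0 0 0 0 0;-1 0 0 0 0 0 0;-1 0 0 0 0 0 0;-1 0 0 0 0 0 0;-1 0 0 0 0 0 0;-1 0 0 0 0 0 0;-1 0 0 0 0 0 0'; python3 go.py 517.8 191.2 45 -22.75
python3 - <<'E'
from h import *
cv2.imwrite('pics/w3.png',get_image('wrist'))
E
```

```text
clock: 5.85
eef_pos: [517.9, 190.7, 46.6]
tool_rot: [0.666, 1.571, 0.27]
force: [-0.3, -0.7, 0.0]
width: -0.1
t 5.85 pos [517.9 190.7  46.6] z head -22.73 F [-0.3 -0.7  0. ] w -0.1 q [-0.21  0.72 -0.29  1.92  0.37  0.55 -1.15]
xdir [ 2.e-04  1.e-04 -1.e+00]
shift tool [ 1.6  0.4 -0.3] len 1.6 rotvec [ 0.0004  0.0002 -0.0001]
```

View pics/w3.png

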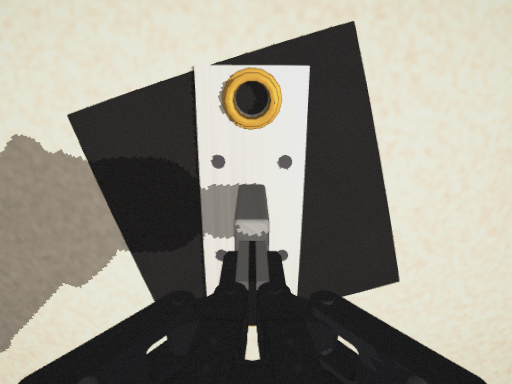

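```bash
python3 - <<'E'
from fit import *
W=camera_params('wrist'); s=ctrl.read_state();r=R.from_euler('xyz',s['tool_rot'])
print(W['eye'],s['eef_pos'])
print('tcp',proj(s['eef_pos'],W),'tip',proj(s['eef_pos']+r.apply([[8,0,0],[-11,0,0],[8,11,0],[8,-11,0]]),W))
p=[517.5,191,-.397]
print(proj(tf([[0,75,31],[0,-75,31],[-9,20,75],[9,20,75],[9,-20,75],[-9,-20,75],[-9,20,15],[-35,95,15],[35,95,15]],p),W).round(1))
crop('pics/w3.png','pics/w3t.png',180,160,150,180,4)
cv2.imwrite('pics/s3.png',get_image('scene')); crop('pics/s3.png','pics/s3t.png',240,130,120,130,5)
E
```

```text
[550.26775485 268.95903156 219.86630172] [517.90462623 190.68648787  46.54793062]
tcp [[252.69247161 230.35196007]] tip [[252.65895163 224.70623002]
 [252.7430077  238.87293221]
 [252.63822936 208.40318393]
 [252.67859676 240.39064252]]
[[251.7  99.7]
 [252.  313. ]
 [233.7 219. ]
 [270.  219. ]
 [268.6 286.6]
 [235.3 286.6]
 [238.5 182.7]
 [194.   65. ]
 [309.3  64.8]]
```

View pics/w3t.png

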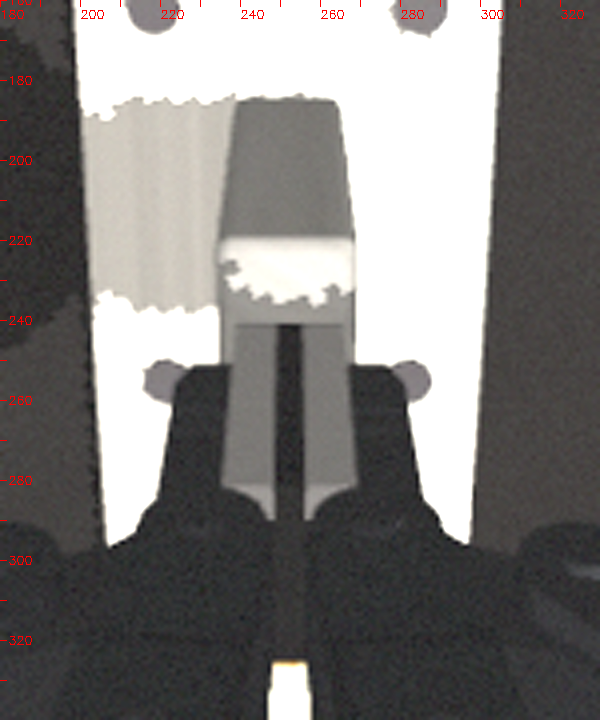

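View pics/s3t.png

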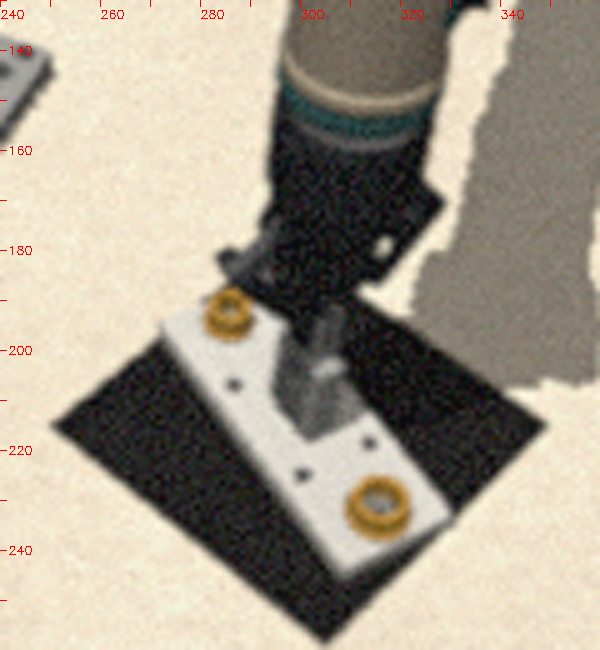

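The fingers shut above the tongue: the width reads 0, and the pads are drawn over the tongue's top. The real fingertips seem to sit about 35 mm higher than stated. I'll lift a little and measure the closed tips from the scene camera.

```bash
python3 -m handwheel '-1 -20 0 0 0 0 0;-1 -20 0 0 0 0 0;-1 -20 0 0 0 0 0;-1 -10 0 0 0 0 0;-1 0 0 0 0 0 0'
python3 - <<'E'
from fit import *
s=ctrl.read_state();r=R.from_euler('xyz',s['tool_rot'])
print(s['eef_pos'],s['width'])
for n in('scene','top'):
    C=camera_params(n); im=get_image(n); cv2.imwrite(f'pics/{n}4.png',im)
    P=s['eef_pos']+r.apply([[8,0,0],[0,0,0],[-28,0,0],[-65,0,0]]); q=proj(P,C); print(n,q.round(1).tolist())
    for a in q: cv2.circle(im,tuple(int(round(v)) for v in a),0,(0,0,255),-1)
    cv2.imwrite(f'pics/{n}4m.png',im)
crop('pics/scene4m.png','pics/s4t.png',240,110,120,140,5)
crop('pics/top4m.png','pics/t4t.png',180,190,100,100,6)
E
```

```text
clock: 6.45
eef_pos: [517.1, 190.4, 117.9]
tool_rot: [-2.376, 1.568, -2.773]
force: [0.3, -0.4, -0.3]
width: 0.0
[517.05083727 190.41650342 117.94808057] 0.04244005513611672
scene [[303.7, 190.0], [304.0, 187.9], [305.3, 180.6], [307.1, 170.4]]
top [[222.2, 238.4], [221.9, 238.5], [220.8, 238.6], [219.3, 238.8]]
```

View pics/s4t.png

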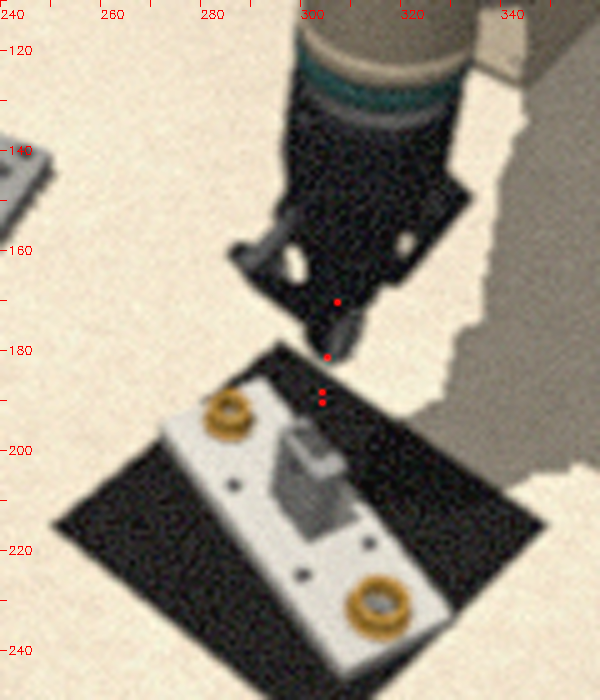

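View pics/t4t.png

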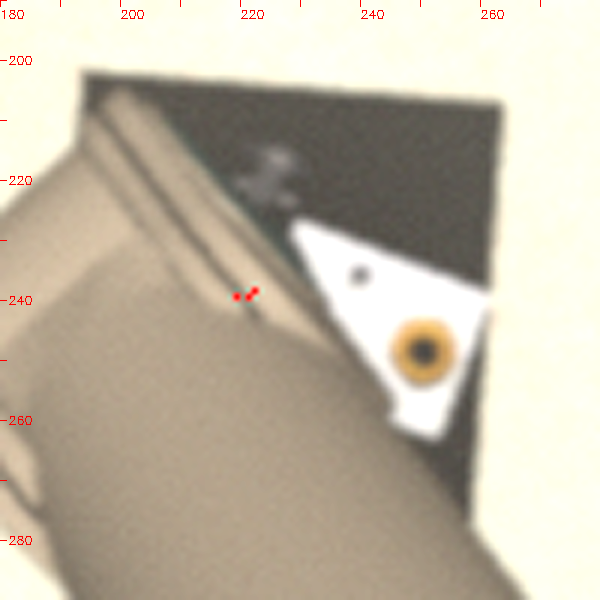

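In the scene view the closed tip shows at about (305.5,182), while the stated geometry puts it at (303.7,190). So the real tips are about 30–35 mm behind the stated point, as the wrist view also suggested. The plate hasn't moved. I'll open, re-centre and go about 35 mm lower, watching force and pictures.

```bash
python3 -m handwheel '1 0 0 0 0 0 0;1 0 0 0 0 0 0;1 0 0 0 0 0 0;1 0 0 0 0 0 0;1 0 0 0 0 0 0;1 0 0 0 0 0 0;1 0 0 0 0 0 0'; python3 -m handwheel '1 20 0 -1 0 0.003 -0.001;1 20 -1 -1 0 0.003 -0.003;1 20 -1 -1 0 0.003 -0.003;1 15 -1 -1 0 0.003 -0.003;1 0 0 0 0 0 0'; python3 go.py 517.8 191.2 28 -22.75
```

```text
clock: 7.25
eef_pos: [513.9, 189.0, 113.0]
tool_rot: [-2.367, 1.559, -2.763]
force: [0.3, -0.7, -0.3]
width: 85.5
clock: 7.75
eef_pos: [509.6, 188.1, 36.9]
tool_rot: [-2.421, 1.548, -2.818]
force: [0.1, -0.1, 0.3]
width: 85.5
t 7.75 pos [509.6 188.1  36.9] z head -22.71 F [ 0.1 -0.1  0.3] w 85.5 q [-0.21  0.74 -0.29  1.92  0.37  0.56 -1.15]
xdir [-0.022  -0.0074 -0.9997]
shift tool [8.7 6.1 6.5] len 12.5 rotvec [ 0.0008 -0.0174  0.0153]
```

```bash
python3 -m handwheel '1 2 3 3 0 -0.009 0.008;1 3 3 3 0 -0.008 0.007;1 0 1 1 0 0 0;1 0 0 0 0 0 0'; python3 go.py 517.8 191.2 10 -22.75
python3 - <<'E'
from h import *
cv2.imwrite('pics/w5.png',get_image('wrist'))
E
```

```text
clock: 8.15
eef_pos: [521.2, 193.1, 33.3]
tool_rot: [0.807, 1.566, 0.411]
force: [0.2, -1.0, -0.7]
width: 85.3
t 8.15 pos [521.2 193.1  33.3] z head -22.71 F [ 0.2 -1.  -0.7] w 85.3 q [-0.22  0.75 -0.28  1.92  0.39  0.52 -1.16]
xdir [ 0.0048  0.0021 -1.    ]
shift tool [23.3 -3.1 -2.5] len 23.6 rotvec [ 0.0008  0.0036 -0.0038]
```

View pics/w5.png

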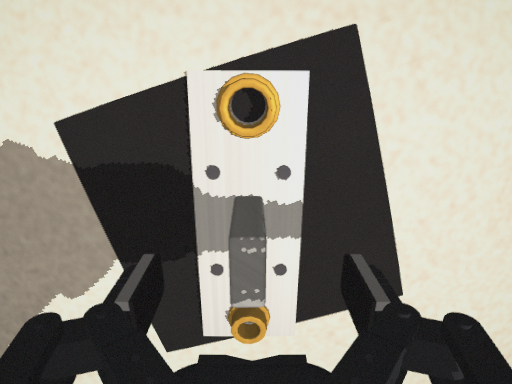

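```bash
python3 -m handwheel '1 8 -1 -2 0 0.002 -0.002;1 8 -1 -1 0 0.002 -0.002;1 6 -1 0 0 0 0;1 0 0 0 0 0 0'; python3 go.py 517.8 191.2 10 -22.75
```

```text
clock: 8.6
eef_pos: [517.1, 191.2, 10.0]
tool_rot: [-2.34, 1.571, -2.737]
force: [0.2, 0.2, -0.1]
width: 85.5
t 8.6 pos [517.1 191.2  10. ] z head -22.71 F [ 0.2  0.2 -0.1] w 85.5 q [-0.24  0.78 -0.26  1.93  0.4   0.48 -1.18]
xdir [-2.e-04 -1.e-04 -1.e+00]
shift tool [-0.   0.2  0.7] len 0.7 rotvec [ 0.0006 -0.0002  0.0002]
```

```bash
python3 - <<'E'
from h import *
cv2.imwrite('pics/w6.png',get_image('wrist'))
cv2.imwrite('pics/s6.png',get_image('scene')); crop('pics/s6.png','pics/s6t.png',240,120,120,130,5)
E
```

```text
(no output)
```

View pics/w6.png

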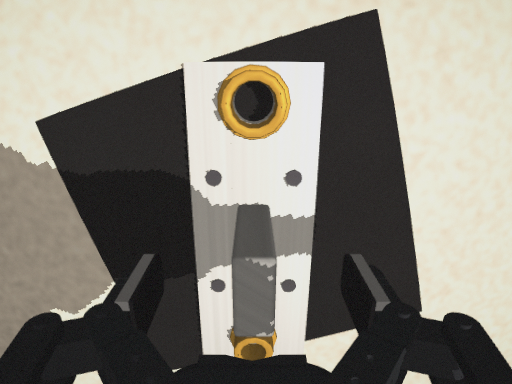

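View pics/s6t.png

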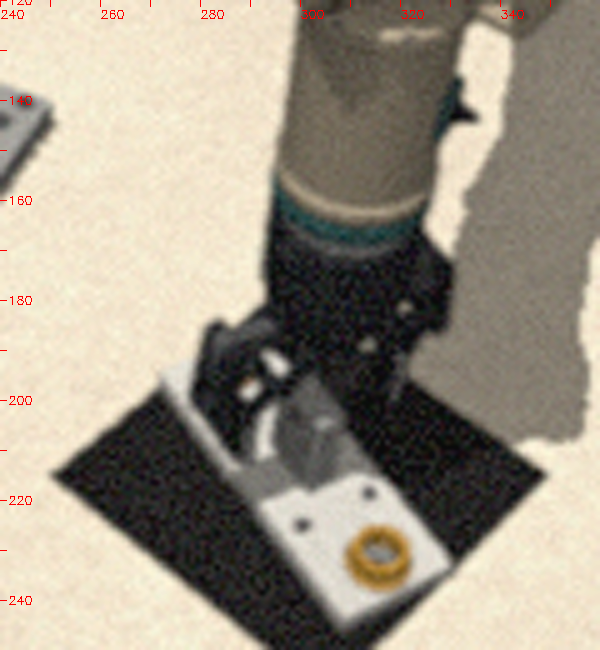

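The fingers straddle the tongue in the scene view. Closing.

```bash
python3 -m handwheel '-1 0 0 0 0 0 0;-1 0 0 0 0 0 0;-1 0 0 0 0 0 0;-1 0 0 0 0 0 0;-1 0 0 0 0 0 0;-1 0 0 0 0 0 0;-1 0 0 0 0 0 0'; python3 go.py 517.8 191.2 10 -22.75
python3 - <<'E'
from h import *
cv2.imwrite('pics/w7.png',get_image('wrist'))
E
```

```text
clock: 9.4
eef_pos: [518.5, 192.0, 11.4]
tool_rot: [0.918, 1.568, 0.521]
force: [0.6, 0.1, 0.5]
width: 17.2
t 9.4 pos [518.5 192.   11.4] z head -22.72 F [0.6 0.1 0.5] w 17.2 q [-0.24  0.78 -0.26  1.93  0.4   0.48 -1.18]
xdir [ 0.0025  0.0014 -1.    ]
shift tool [ 1.4 -1.  -0.3] len 1.8 rotvec [ 0.0005  0.0017 -0.0023]
```

View pics/w7.png

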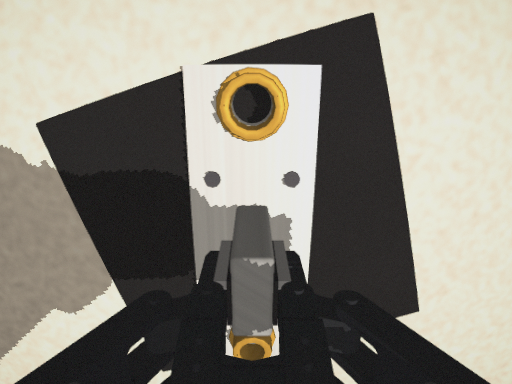

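Gripped: the width is 17.2 mm and the tongue is between the pads. Now a gentle lift.

```bash
python3 -m handwheel '-1 -5 0 0 0 0 0;-1 -10 0 0 0 0 0;-1 -15 0 0 0 0 0;-1 -20 0 0 0 0 0;-1 -20 0 0 0 0 0;-1 0 0 0 0 0 0'; python3 go.py 517.8 191.2 215 -22.75
```

```text
clock: 10.05
eef_pos: [514.3, 190.0, 82.8]
tool_rot: [-2.374, 1.564, -2.77]
force: [0.7, 0.0, -6.8]
width: 16.9
t 10.05 pos [514.3 190.   82.8] z head -22.69 F [ 0.7  0.  -6.8] w 16.9 q [-0.19  0.67 -0.33  1.9   0.34  0.64 -1.13]
xdir [-0.006  -0.0023 -1.    ]
shift tool [-132.2    1.8    2.1] len 132.2 rotvec [ 0.001  -0.0046  0.0045]
```

```bash
python3 -m handwheel '-1 -20 0 1 0 -0.005 0.005;-1 -25 1 1 0 -0.003 0.003;-1 -25 1 1 0 -0.003 0.003;-1 -25 1 1 0 -0.003 0.003;-1 -25 1 1 0 -0.003 0.003;-1 -10 0 0 0 0 0;-1 0 0 0 0 0 0'; python3 go.py 463 -200 215 12.6
python3 - <<'E'
from h import *
print(camera_params('wrist')['eye'])
cv2.imwrite('pics/w8.png',get_image('wrist')); crop('pics/w8.png','pics/w8t.png',170,50,170,200,4)
cv2.imwrite('pics/s8.png',get_image('scene'))
E
```

```text
clock: 10.75
eef_pos: [514.3, 187.9, 211.1]
tool_rot: [0.586, 1.567, 0.19]
force: [0.4, -0.2, -5.7]
width: 17.3
t 10.75 pos [514.3 187.9 211.1] z head -22.71 F [ 0.4 -0.2 -5.7] w 17.3 q [-0.13  0.49 -0.41  1.79  0.24  0.91 -1.04]
xdir [ 3.8e-03  7.0e-04 -1.0e+00]
shift tool [  -4.4 -377.6  102.5] len 391.3 rotvec [-0.6162  0.0038 -0.0011]
[545.96847609 266.08581266 384.53941043]
```

View pics/w8t.png

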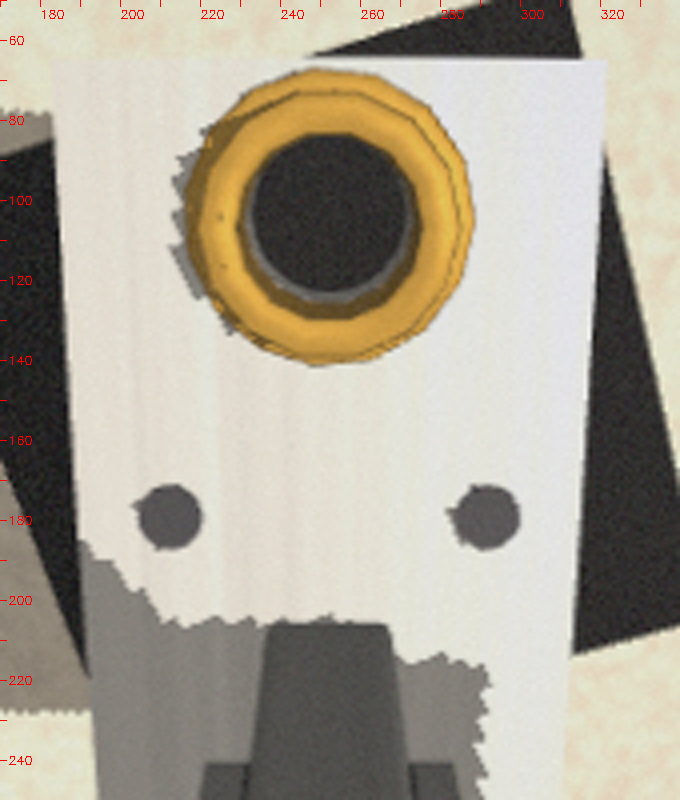

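View pics/s8.png

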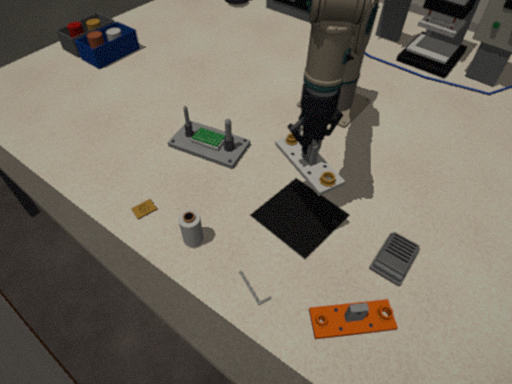

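```bash
python3 - <<'E'
from fit import *
W=camera_params('wrist'); s=ctrl.read_state();r=R.from_euler('xyz',s['tool_rot'])
c=lambda x,y:k((x,y),170,50,4)
o=[(c(53,58),[-35,95,12]),(c(606,60),[35,95,12]),(c(328,226),[0,75,28]),(c(268,625),[-9,20,12]),(c(387,625),[9,20,12])]
# tool frame base: plate z=-xt, plate x=zt, plate y=yt
B=np.array([[0,0,-1],[0,1,0],[1,0,0]]).astype(float) # columns: plate axes in tool
B=np.c_[[0,0,1],[0,1,0],[-1,0,0]].astype(float)
def pts(p,tilt):
    Rp=R.from_matrix(B)*R.from_euler('zx',[p[2],tilt])
    return lambda L: s['eef_pos']+r.apply(np.array([p[3],p[1],p[0]])+Rp.apply(L))
for mode in (0,1):
    f=lambda p:np.ravel([proj(pts(p,p[4] if mode else 0)(L),W)[0]-px for px,L in o])
    q=least_squares(f,[0,0,0,8,0]); print('dx(toolz) dy(tooly) yaw depth tilt',q.x.round(3)); print(f(q.x).reshape(-1,2).round(1).tolist())
E
```

```text
dx(toolz) dy(tooly) yaw depth tilt [-7.880e-01 -1.505e+00 -5.000e-03  6.731e+00  0.000e+00]
[[-1.2, 0.2], [1.0, 0.2], [0.2, 1.3], [-1.0, -1.0], [1.0, -0.9]]
dx(toolz) dy(tooly) yaw depth tilt [-0.788 -1.924 -0.005  4.743 -0.04 ]
[[-0.4, 0.4], [0.3, 0.4], [0.2, -0.3], [-1.1, -0.3], [1.1, -0.2]]
```

```bash
python3 - <<'E'
from h import *
crop('pics/w7.png','pics/w7t.png',170,50,170,200,4)
E
```

```text
(no output)
```

View pics/w7t.png

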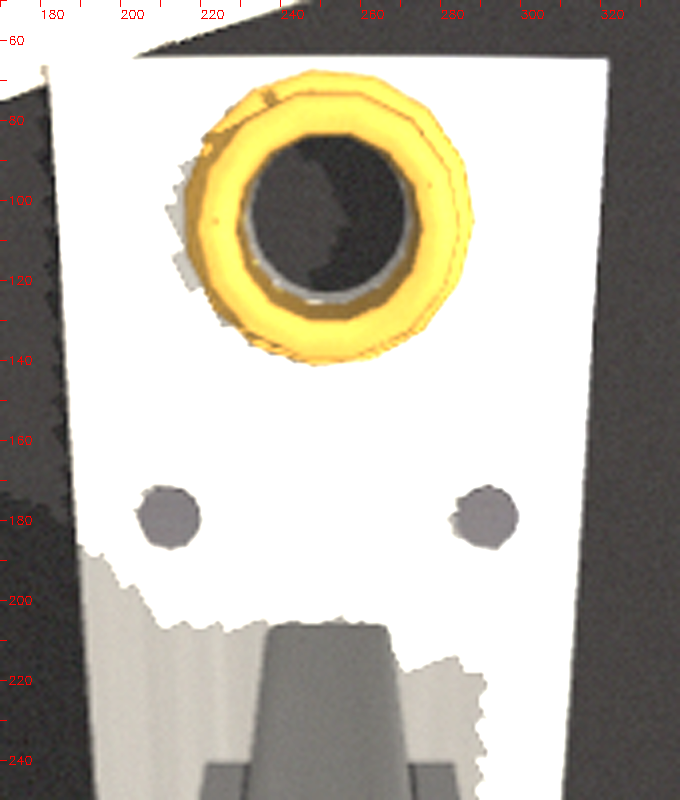

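The plate sits the same in the grip before and after the lift, so nothing slipped or tilted, and the weight reads about 6 N. Now I'll carry it to the die set, still high.

```bash
python3 -m handwheel '-1 0 -15 4 0 0.002 0;-1 0 -28 8 0 0.002 0;-1 0 -36 10 -0.06 0 0;-1 0 -36 12 -0.06 0 0;-1 0 -36 14 -0.06 0 0;-1 0 -36 16 -0.06 0 0;-1 0 -36 18 -0.06 0 0;-1 0 -30 15 -0.06 0 0;-1 0 -20 10 -0.06 0 0;-1 0 0 0 -0.06 0 0'; python3 go.py 463.5 -199.4 215 12.6
```

```text
clock: 11.85
eef_pos: [537.3, -118.8, 192.7]
tool_rot: [3.141, 1.538, -3.039]
force: [0.3, 0.8, -4.8]
width: 17.2
t 11.85 pos [ 537.3 -118.8  192.7] z head 5.88 F [ 0.3  0.8 -4.8] w 17.2 q [ 0.49  0.55 -0.51  1.77  0.33  0.94 -0.06]
xdir [-0.0324 -0.0033 -0.9995]
shift tool [-19.6 -72.6 -82.3] len 111.5 rotvec [-0.1172 -0.0325 -0.0019]
```

```bash
python3 -m handwheel '-1 -4 -12 -14 -0.02 -0.008 0;-1 -6 -15 -16 -0.02 -0.008 0;-1 -6 -15 -16 -0.02 -0.008 0;-1 -5 -12 -14 -0.02 -0.006 0;-1 -3 -8 -10 -0.02 0 0;-1 0 0 0 0 0 0'; python3 go.py 463.5 -199.4 215 12.6
```

```text
clock: 12.45
eef_pos: [464.4, -198.3, 208.2]
tool_rot: [2.686, 1.548, 2.887]
force: [-0.1, -0.0, -6.5]
width: 17.0
t 12.45 pos [ 464.4 -198.3  208.2] z head 11.51 F [-0.1 -0.  -6.5] w 17.0 q [ 0.74  0.47 -0.56  1.87  0.31  0.91  0.22]
xdir [-0.0224  0.0058 -0.9997]
shift tool [-6.8 -0.8 -1.3] len 6.9 rotvec [-0.0192 -0.0207 -0.0104]
```

```bash
python3 -m handwheel '-1 0 0 0 -0.01 -0.011 -0.006;-1 0 0 0 -0.01 -0.01 -0.005;-1 0 0 0 0 0 0'; python3 go.py 463.8 -198 200 12.7
python3 - <<'E'
from h import *
print({k:v for k,v in camera_params('wrist').items() if k in('eye','orientation')})
cv2.imwrite('pics/w9.png',get_image('wrist')); cv2.imwrite('pics/s9.png',get_image('scene'));cv2.imwrite('pics/t9.png',get_image('top'))
crop('pics/s9.png','pics/s9t.png',150,60,120,115,6)
crop('pics/t9.png','pics/t9t.png',310,210,120,90,6)
E
```

```text
clock: 12.75
eef_pos: [463.6, -197.1, 206.2]
tool_rot: [1.641, 1.569, 1.863]
force: [-0.1, 0.2, -6.1]
width: 17.2
t 12.75 pos [ 463.6 -197.1  206.2] z head 12.72 F [-0.1  0.2 -6.1] w 17.2 q [ 0.75  0.46 -0.57  1.9   0.32  0.87  0.24]
xdir [-5.0e-04  1.7e-03 -1.0e+00]
shift tool [ 6.1 -1.   0. ] len 6.2 rotvec [ 0.0004 -0.0001 -0.0017]
{'eye': array([ 444.89619623, -114.61014219,  379.58338723]), 'orientation': array([-3.31126860e-01, -1.63594582e-04,  2.20125198e-01])}
```

View pics/w9.png

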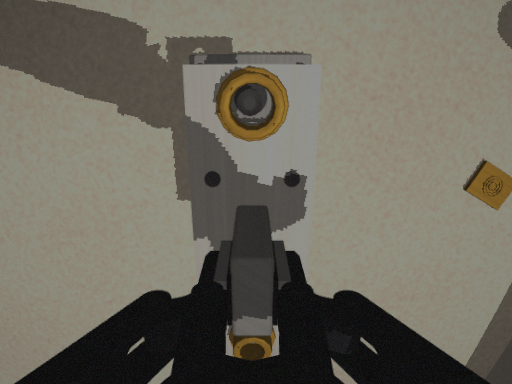

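View pics/s9t.png

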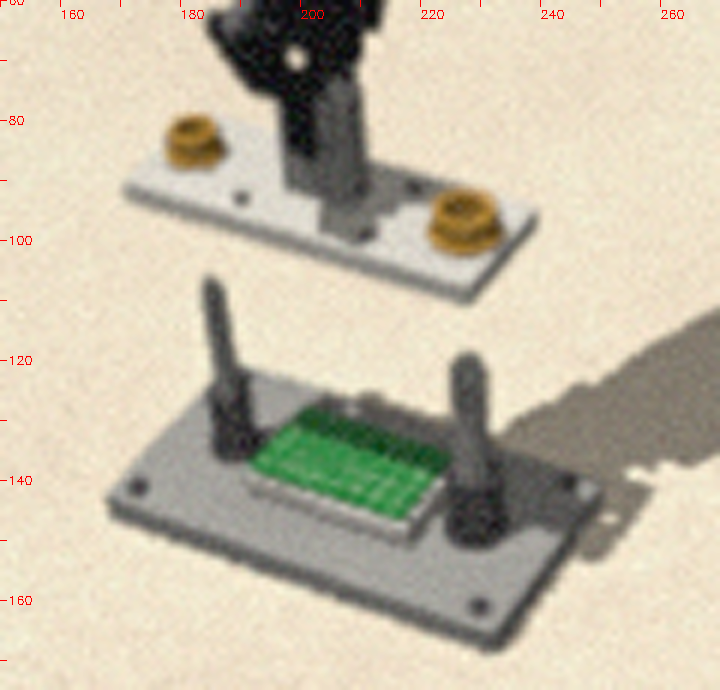

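View pics/t9t.png

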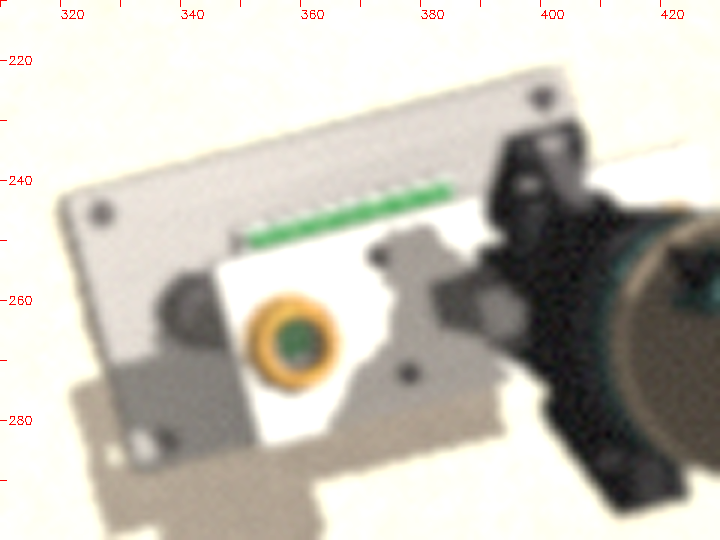

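The wrist view shows the large pillar's top through the large bore at about (251,98). I'll zoom in and compare it with the prediction.

```bash
python3 - <<'E'
from fit import *
W=camera_params('wrist'); crop('pics/w9.png','pics/w9t.png',205,55,95,95,8)
p=[463.5,-199.4,np.radians(12.65)]
print(W['eye'],proj(tf([[0,75,135],[0,75,126],[0,75,20],[65,120,20],[-65,120,20]],p),W).round(1))
s=ctrl.read_state();r=R.from_euler('xyz',s['tool_rot'])
q=s['eef_pos']+r.apply([8.4,-1.3,-.6]); q3=[q[0],q[1],np.radians(12.7)]
print(q, proj(tf([[0,75,q[2]],[0,75,q[2]+28]],q3),W).round(1))
E
```

```text
[ 445.46165314 -114.76487067  379.89048375] [[250.5  98.9]
 [250.5  98.3]
 [250.9  93.8]
 [312.4  50.3]
 [189.2  50.4]]
[ 463.89242373 -198.69786138  198.08092387] [[250.9 103.3]
 [250.7 106.9]]
```

View pics/w9t.png

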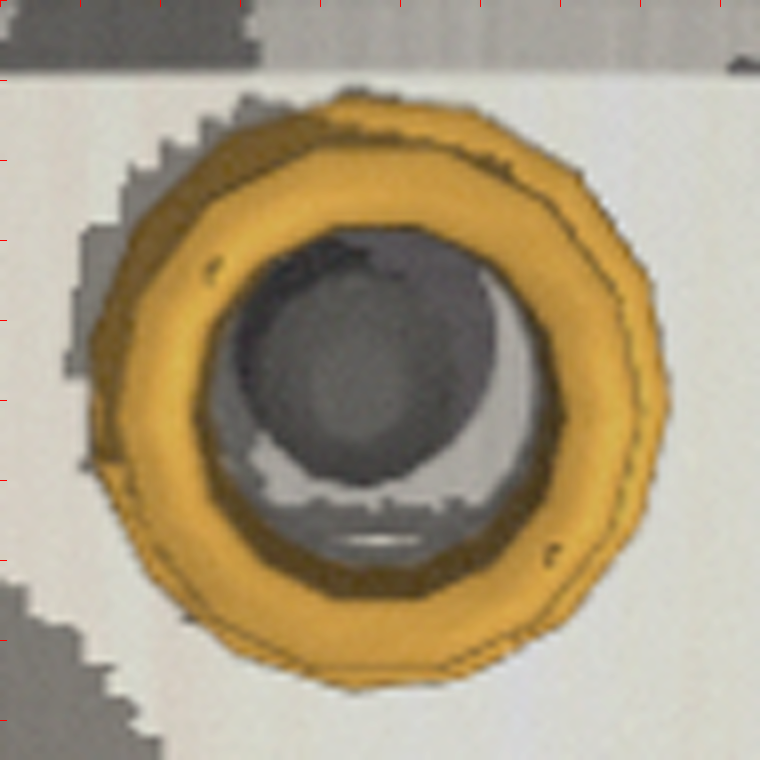

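```bash
python3 -m handwheel '-1 10 -1 0 0 0.001 -0.001;-1 14 0 0 0 0.001 -0.001;-1 14 0 0 0 0.001 -0.001;-1 8 0 0 0 0 0;-1 0 0 0 0 0 0'; python3 go.py 463.8 -198 156.4 12.7

```

```text
clock: 13.4
eef_pos: [466.2, -197.3, 157.3]
tool_rot: [-2.076, 1.568, -1.853]
force: [-1.2, 0.0, -5.8]
width: 17.3
t 13.4 pos [ 466.2 -197.3  157.3] z head 12.82 F [-1.2  0.  -5.8] w 17.3 q [ 0.71  0.53 -0.53  1.95  0.38  0.76  0.18]
xdir [-7.0e-04 -2.2e-03 -1.0e+00]
shift tool [ 0.9 -0.1 -2.5] len 2.7 rotvec [ 0.0022 -0.0011  0.002 ]
```

```bash
python3 -m handwheel '-1 0 0 -2 0.001 -0.001 0.002;-1 0 0 0 0 0 0'; python3 go.py 463.8 -198 156.4 12.7
python3 - <<'E'
from h import *
cv2.imwrite('pics/w10.png',get_image('wrist')); cv2.imwrite('pics/s10.png',get_image('scene'));
crop('pics/s10.png','pics/s10t.png',150,70,110,100,7)
crop('pics/w10.png','pics/w10t.png',205,55,95,95,8)
E
```

```text
clock: 13.6
eef_pos: [464.6, -197.6, 157.4]
tool_rot: [1.125, 1.57, 1.349]
force: [-1.0, -0.1, -5.4]
width: 17.2
t 13.6 pos [ 464.6 -197.6  157.4] z head 12.79 F [-1.  -0.1 -5.4] w 17.2 q [ 0.71  0.53 -0.53  1.95  0.38  0.76  0.18]
xdir [ 1.e-04  3.e-04 -1.e+00]
shift tool [ 1.  -0.2 -0.8] len 1.3 rotvec [ 0.0016  0.0001 -0.0003]
```

View pics/w10t.png

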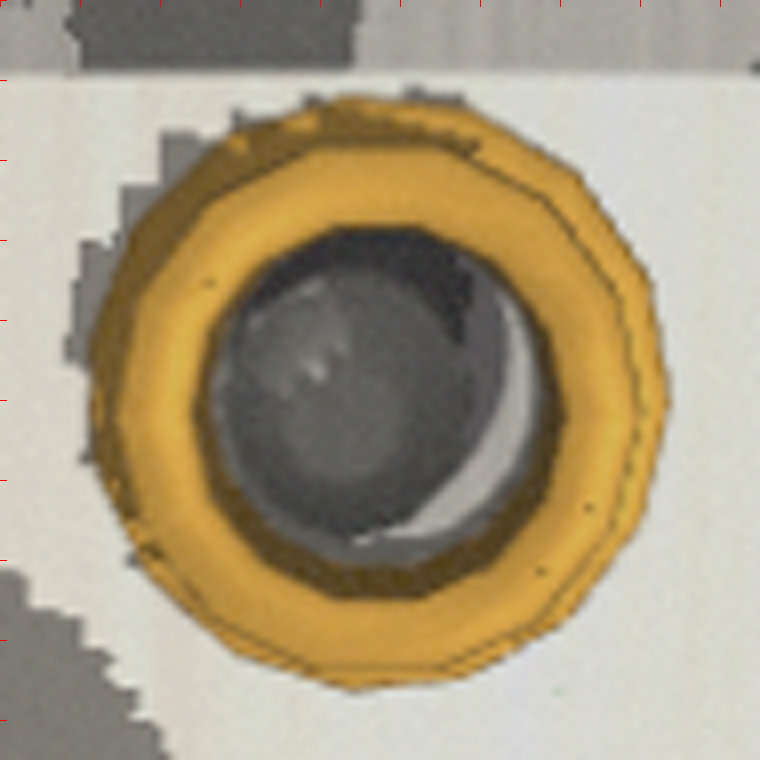

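View pics/s10t.png

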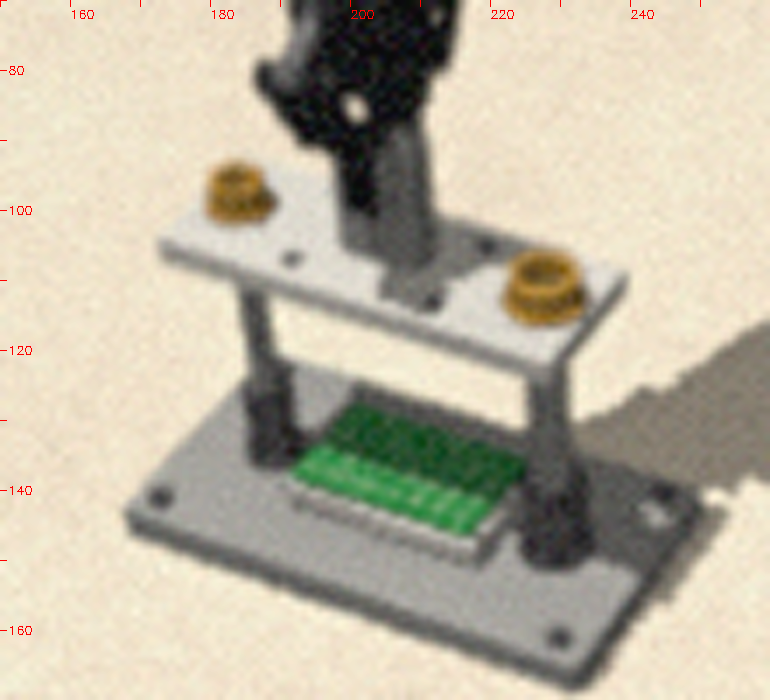

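```bash
python3 - <<'E'
from fit import *
W=camera_params('wrist'); s=ctrl.read_state();r=R.from_euler('xyz',s['tool_rot']);c=lambda x,y:k((x,y),205,55,8)
zt=s['eef_pos'][2]-8.4
a=atz(c(380,411),W,zt+28); b=atz(c(376,404),W,zt); t=atz(c(345,429),W,135); u=atz(c(345,415),W,126)
for n,v in zip('bore_top bore_bot pillar_top pillar126'.split(),(a,b,t,u)): print(n,v.round(1))
for v in (t,u): print('needed shift in tool', r.inv().apply((v-(a+b)/2)*[1,1,0]).round(2))
# implied die centre from pillar top
print('die centre by wrist', (t-tf([[0,75,135]],[0,0,np.radians(12.65)])[0]).round(1))
# scene-based check
S=camera_params('scene')
p=fit(di,'die')
E
```

```text
bore_top [ 448.8 -125.2  177.3]
bore_bot [ 448.9 -126.7  149.3]
pillar_top [ 447.3 -130.   135. ]
pillar126 [ 447.1 -129.6  126. ]
needed shift in tool [-0.   -3.53 -2.43]
needed shift in tool [-0.   -3.14 -2.53]
die centre by wrist [ 463.7 -203.1    0. ]
die ('top',) [ 462.42 -200.71   69.34] 3972.7 rms 0.38
[[-0.3, 0.2], [0.1, -0.2], [0.2, 0.2], [0.8, -0.4], [-0.8, -0.1], [0.1, 0.2]]
die ('scene',) [ 465.35 -198.27   -6.06] -347.34 rms 0.84
[[-0.2, -0.0], [-2.2, -1.0], [1.2, -0.2], [-0.3, 0.2], [0.3, 0.7], [0.3, -0.1]]
die ('top', 'scene') [ 463.03 -200.24   25.35] 1452.63 rms 0.74
[[-0.5, -0.1], [-0.1, -0.3], [-0.0, 0.0], [0.6, -0.6], [-0.1, -0.7], [-2.1, -1.6], [1.2, -0.8], [-0.3, -0.5], [-1.0, -0.4], [-0.1, 0.0], [0.4, 0.1], [0.4, -0.7]]
```

```bash
python3 -m handwheel '-1 0 -2.3 -2.4 0.001 0 0;-1 4 0 0 0 0 0;-1 5 0 0 0 0 0;-1 0 0 0 0 0 0'; python3 go.py 462.7 -200.3 148 12.7
python3 - <<'E'
from h import *
cv2.imwrite('pics/w11.png',get_image('wrist')); cv2.imwrite('pics/s11.png',get_image('scene'));
crop('pics/s11.png','pics/s11t.png',150,70,110,100,7)
crop('pics/w11.png','pics/w11t.png',205,55,95,95,8)
E
```

```text
clock: 14.1
eef_pos: [463.9, -201.3, 149.1]
tool_rot: [-0.552, 1.567, -0.33]
force: [-0.4, 0.3, -6.2]
width: 16.9
t 14.1 pos [ 463.9 -201.3  149.1] z head 12.68 F [-0.4  0.3 -6.2] w 16.9 q [ 0.71  0.54 -0.52  1.96  0.39  0.73  0.18]
xdir [ 0.0037 -0.0013 -1.    ]
shift tool [ 1.1  1.2 -1. ] len 1.9 rotvec [-0.0003  0.0033  0.002 ]
```

View pics/w11t.png

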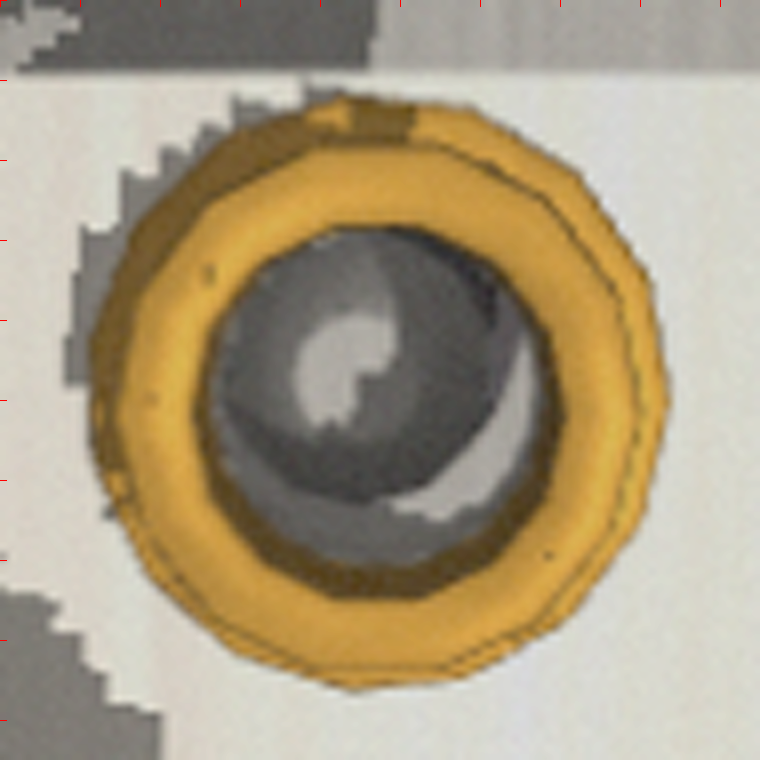

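View pics/s11t.png

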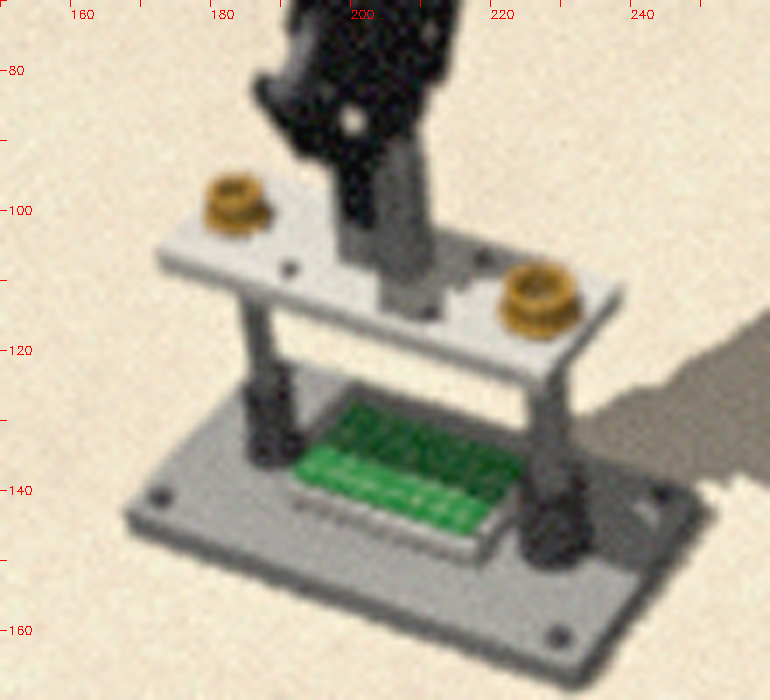

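```bash
cat > bore.py <<'E'
from fit import *
def rel(disc,cyl,bt=(380,411),bb=(376,404)):
    W=camera_params('wrist'); s=ctrl.read_state();r=R.from_euler('xyz',s['tool_rot']);c=lambda x,y:k((x,y),205,55,8)
    zt=s['eef_pos'][2]-8.4
    a=atz(c(*bt),W,zt+28); b=atz(c(*bb),W,zt)
    for z,q in((135,disc),(126,cyl)):
        v=atz(c(*q),W,z); ax=b+(a-b)*(z-zt)/28
        print('z',z,'pillar',v.round(1),'bore axis there',ax.round(1),'shift tool',r.inv().apply((v-ax)*[1,1,0]).round(2))
E
python3 -c "
from bore import rel; rel((359,375),(362,370))"
```

```text
z 135 pillar [ 446.7 -129.   135. ] bore axis there [ 448.3 -130.7  135. ] shift tool [-0.01  1.94 -1.16]
z 126 pillar [ 447.  -129.2  126. ] bore axis there [ 448.4 -131.2  126. ] shift tool [-0.01  2.28 -0.92]
```

```bash
python3 -m handwheel '-1 0 1.8 -1 0 0.003 0.002;-1 0 0 0 0 0 0'; python3 go.py 463 -199.5 145 12.7
python3 - <<'E'
from h import *
cv2.imwrite('pics/w12.png',get_image('wrist'))
crop('pics/w12.png','pics/w12t.png',205,55,95,95,8)
E
```

```text
clock: 14.4
eef_pos: [463.1, -199.4, 149.6]
tool_rot: [-0.105, 1.57, 0.117]
force: [-0.4, 0.5, -5.8]
width: 17.3
t 14.4 pos [ 463.1 -199.4  149.6] z head 12.71 F [-0.4  0.5 -5.8] w 17.3 q [ 0.71  0.54 -0.52  1.97  0.39  0.74  0.18]
xdir [ 1.1e-03  1.0e-04 -1.0e+00]
shift tool [ 4.6 -0.1 -0.1] len 4.6 rotvec [0.0001 0.0011 0.0001]
```

View pics/w12t.png

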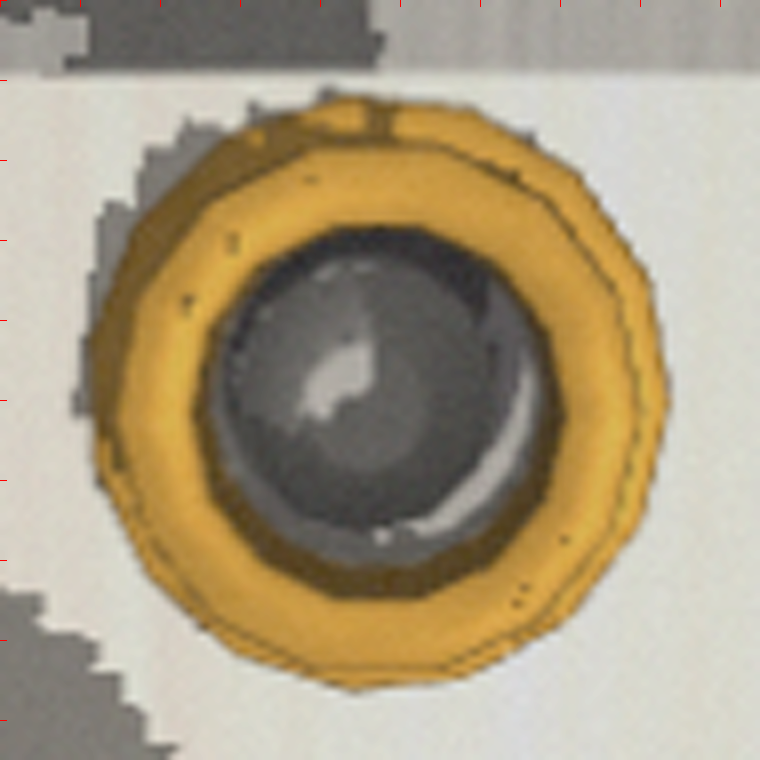

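```bash
python3 -c "
from bore import rel; rel((365,410),(363,397))"
```

```text
z 135 pillar [ 446.5 -129.7  135. ] bore axis there [ 447.1 -129.   135. ] shift tool [-0.   -0.51 -0.74]
z 126 pillar [ 446.3 -129.4  126. ] bore axis there [ 447.1 -129.5  126. ] shift tool [-0.    0.3  -0.85]
```

```bash
python3 -m handwheel '-1 3 0 -0.7 0 0 0;-1 4 0 0 0 0 0;-1 4 0 0 0 0 0;-1 0 0 0 0 0 0'; python3 go.py 462.4 -199.5 130 12.7
```

```text
clock: 14.85
eef_pos: [462.6, -199.8, 137.8]
tool_rot: [-0.365, 1.569, -0.143]
force: [-0.2, 0.1, -5.5]
width: 17.1
t 14.85 pos [ 462.6 -199.8  137.8] z head 12.7 F [-0.2  0.1 -5.5] w 17.1 q [ 0.7   0.55 -0.51  1.98  0.41  0.71  0.16]
xdir [ 1.7e-03 -2.0e-04 -1.0e+00]
shift tool [ 7.8  0.4 -0.2] len 7.8 rotvec [0.     0.0016 0.0006]
```

```bash
python3 -m handwheel '-1 4 0 0 0 0.001 0;-1 4 0 0 0 0.001 0;-1 3 0 0 0 0 0;-1 0 0 0 0 0 0'; python3 go.py 462.4 -199.5 118 12.7
python3 - <<'E'
from h import *
cv2.imwrite('pics/w13.png',get_image('wrist'))
crop('pics/w13.png','pics/w13t.png',205,55,95,95,8)
cv2.imwrite('pics/s13.png',get_image('scene'));crop('pics/s13.png','pics/s13t.png',150,70,110,100,7)
E
```

```text
clock: 15.25
eef_pos: [462.9, -200.6, 125.7]
tool_rot: [-1.869, 1.569, -1.648]
force: [0.6, -1.5, -5.9]
width: 17.1
t 15.25 pos [ 462.9 -200.6  125.7] z head 12.69 F [ 0.6 -1.5 -5.9] w 17.1 q [ 0.69  0.57 -0.5   1.99  0.42  0.68  0.15]
xdir [-1.0e-04 -1.6e-03 -1.0e+00]
shift tool [ 7.7  1.2 -0.2] len 7.8 rotvec [-0.0001 -0.0005  0.0015]
```

View pics/w13t.png

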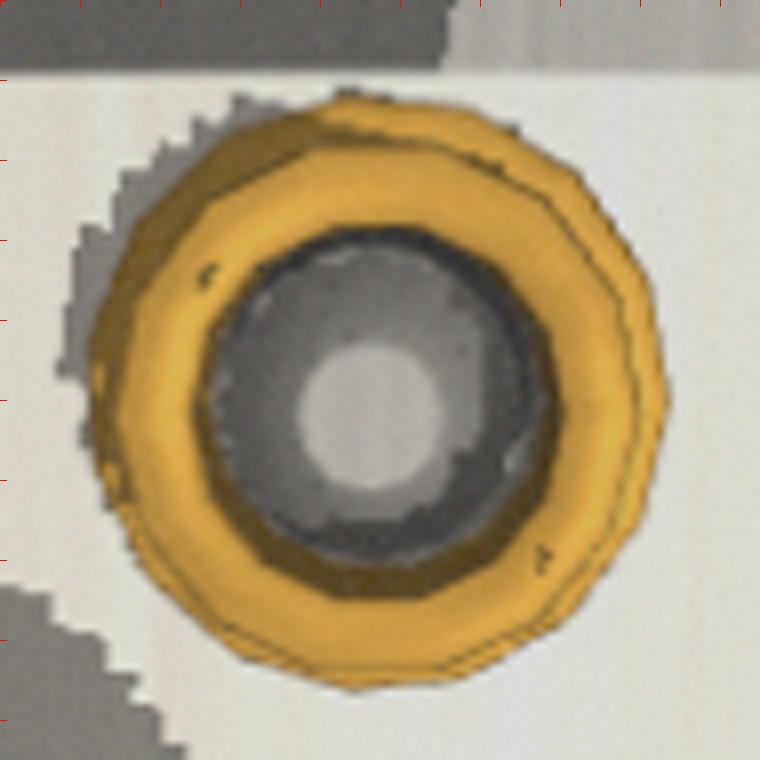

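View pics/s13t.png

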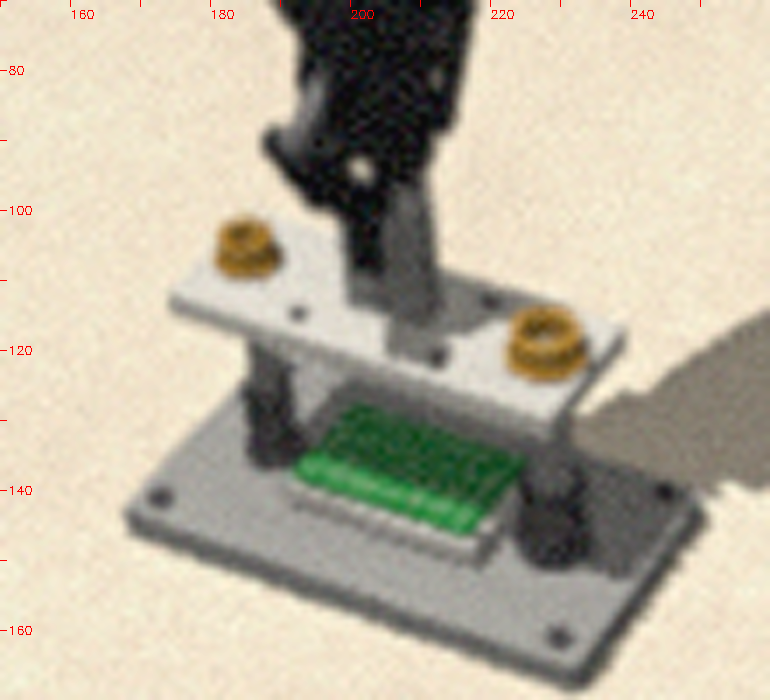

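Both bushes are over the pillars with only slight side force. I'll keep lowering gently.

```bash
python3 -m handwheel '-1 5 0 0 0 0 0.001;-1 5 0 0 0 0 0;-1 5 0 0 0 0 0;-1 0 0 0 0 0 0'; python3 go.py 462.4 -200.3 100 12.7
```

```text
clock: 15.75
eef_pos: [462.9, -200.6, 109.9]
tool_rot: [-1.981, 1.57, -1.76]
force: [0.1, -0.4, -5.2]
width: 17.0
t 15.75 pos [ 462.9 -200.6  109.9] z head 12.69 F [ 0.1 -0.4 -5.2] w 17.0 q [ 0.68  0.6  -0.48  2.    0.44  0.65  0.13]
xdir [-1.e-04 -7.e-04 -1.e+00]
shift tool [ 9.9  0.4 -0.4] len 9.9 rotvec [-0.0002 -0.0003  0.0007]
```

```bash
python3 -m handwheel '-1 5 0 0 0 0 0;-1 5 0 0 0 0 0;-1 5 0 0 0 0 0;-1 5 0 0 0 0 0;-1 0 0 0 0 0 0'; python3 go.py 462.4 -200.3 75 12.7
```

```text
clock: 16.25
eef_pos: [462.9, -200.6, 87.9]
tool_rot: [-2.248, 1.57, -2.027]
force: [-0.4, -0.0, -6.9]
width: 17.2
t 16.25 pos [ 462.9 -200.6   87.9] z head 12.69 F [-0.4 -0.  -6.9] w 17.2 q [ 0.66  0.63 -0.45  2.02  0.47  0.6   0.1 ]
xdir [-3.e-04 -6.e-04 -1.e+00]
shift tool [12.9  0.4 -0.4] len 12.9 rotvec [-0.0002 -0.0004  0.0005]
```

```bash
python3 -m handwheel '-1 4 0 0 0 0 0;-1 4 0 0 0 0 0;-1 4 0 0 0 0 0;-1 4 0 0 0 0 0;-1 0 0 0 0 0 0'; python3 go.py 462.4 -200.3 68.4 12.7
```

```text
clock: 16.75
eef_pos: [462.9, -200.6, 70.5]
tool_rot: [-2.526, 1.57, -2.304]
force: [-0.6, -0.2, -6.3]
width: 17.2
t 16.75 pos [ 462.9 -200.6   70.5] z head 12.68 F [-0.6 -0.2 -6.3] w 17.2 q [ 0.64  0.66 -0.43  2.03  0.5   0.56  0.08]
xdir [-5.e-04 -6.e-04 -1.e+00]
shift tool [ 2.1  0.4 -0.4] len 2.2 rotvec [-0.0004 -0.0006  0.0004]
```

```bash
python3 -m handwheel '-1 2 0 0 0 0 0;-1 2 0 0 0 0 0;-1 0 0 0 0 0 0'; python3 -m handwheel '-1 3 0 0 0 0 0;-1 3 0 0 0 0 0;-1 0 0 0 0 0 0'; python3 go.py 462.4 -200.3 68.4 12.7
```

```text
clock: 17.05
eef_pos: [463.1, -200.7, 66.9]
tool_rot: [-1.963, 1.569, -1.742]
force: [-2.1, -1.2, -0.2]
width: 17.4
clock: 17.35
eef_pos: [463.1, -200.8, 61.5]
tool_rot: [-1.664, 1.569, -1.443]
force: [-1.7, 0.2, 1.6]
width: 16.9
t 17.35 pos [ 463.1 -200.8   61.5] z head 12.69 F [-1.7  0.2  1.6] w 16.9 q [ 0.63  0.67 -0.41  2.03  0.51  0.54  0.07]
xdir [ 3.0e-04 -2.1e-03 -1.0e+00]
shift tool [-6.9  0.6 -0.6] len 6.9 rotvec [-0.0002 -0.0002  0.0021]
```

```bash
python3 -m handwheel '-1 2 0 0 0 0 0;-1 2 0 0 0 0 0;-1 0 0 0 0 0 0'; python3 -m handwheel '-1 1 0 0 0 0 -0.001;-1 1 0 0 0 0 0;-1 0 0 0 0 0 0'
```

```text
clock: 17.65
eef_pos: [463.1, -200.7, 57.5]
tool_rot: [-1.645, 1.568, -1.424]
force: [-2.3, -0.3, 1.1]
width: 17.2
clock: 17.95
eef_pos: [463.1, -200.8, 55.5]
tool_rot: [-1.64, 1.567, -1.418]
force: [-2.9, 0.1, 1.9]
width: 17.4
```

```bash
python3 -m handwheel '-1 1 0 0 0 0 0;-1 1 0 0 0 0 0;-1 0 0 0 0 0 0';  python3 -m handwheel '-1 1 0 0 0 0 0;-1 1 0 0 0 0 0;-1 0 0 0 0 0 0'; python3 go.py 462.4 -200.3 68.4 12.7
```

```text
clock: 18.25
eef_pos: [463.1, -200.8, 53.5]
tool_rot: [-1.634, 1.567, -1.413]
force: [-1.7, 0.5, 2.6]
width: 17.1
clock: 18.55
eef_pos: [463.1, -200.8, 51.4]
tool_rot: [-1.635, 1.567, -1.413]
force: [-2.4, 0.0, 1.9]
width: 17.2
t 18.55 pos [ 463.1 -200.8   51.4] z head 12.68 F [-2.4  0.   1.9] w 17.2 q [ 0.61  0.69 -0.39  2.04  0.53  0.51  0.06]
xdir [ 6.0e-04 -3.8e-03 -1.0e+00]
shift tool [-17.    0.6  -0.6] len 17.0 rotvec [-0.0003 -0.0002  0.0038]
```

```bash
python3 -m handwheel '-1 1 0 0 0 0 0.002;-1 1 0 0 0 0 0.002;-1 0 0 0 0 0 0'; python3 -m handwheel '-1 1 0 0 0 0 0;-1 1 0 0 0 0 0;-1 0 0 0 0 0 0'; python3 go.py 462.4 -200.3 68.4 12.7
```

```text
clock: 18.85
eef_pos: [463.1, -200.7, 49.3]
tool_rot: [1.999, 1.57, 2.22]
force: [-2.8, -0.2, 3.6]
width: 17.5
clock: 19.15
eef_pos: [463.1, -200.8, 47.2]
tool_rot: [1.862, 1.57, 2.084]
force: [-2.9, 0.6, 3.4]
width: 17.3
t 19.15 pos [ 463.1 -200.8   47.2] z head 12.68 F [-2.9  0.6  3.4] w 17.3 q [ 0.62  0.69 -0.39  2.04  0.53  0.51  0.06]
xdir [-3.e-04  5.e-04 -1.e+00]
shift tool [-21.2   0.6  -0.6] len 21.3 rotvec [-0.0003 -0.0002 -0.0005]
```

```bash
python3 -m handwheel '-1 1 0 -0.3 0 0 0;-1 0 0 0 0 0 0'; python3 -m handwheel '-1 1 0 0 0 0 0;-1 0 0 0 0 0 0'; python3 go.py 462.4 -200.3 68.4 12.7
```

```text
clock: 19.35
eef_pos: [463.1, -200.8, 46.8]
tool_rot: [-0.457, 1.571, -0.235]
force: [-4.2, 0.2, 8.0]
width: 17.0
clock: 19.55
eef_pos: [463.2, -200.8, 46.9]
tool_rot: [-1.324, 1.57, -1.102]
force: [-4.5, 0.3, 6.4]
width: 17.2
t 19.55 pos [ 463.2 -200.8   46.9] z head 12.69 F [-4.5  0.3  6.4] w 17.2 q [ 0.61  0.69 -0.39  2.04  0.53  0.5   0.05]
xdir [ 5.e-04 -1.e-03 -1.e+00]
shift tool [-21.5   0.6  -0.6] len 21.6 rotvec [-0.0002  0.0003  0.0011]
```

The pad is found: the force jumps at TCP z ≈ 46.9, so the pad face is about 38.5 mm above the origin. Now I'll find which row size pushes with about 15 N.

```bash
python3 -m handwheel '-1 1 0 0 0 0 0'; python3 -m handwheel '-1 1 0 0 0 0 0'; python3 -m handwheel '-1 1.2 0 0 0 0 0'
```

```text
clock: 19.65
eef_pos: [463.1, -200.9, 46.4]
tool_rot: [-1.402, 1.569, -1.18]
force: [-5.1, 1.4, 13.5]
width: 17.5
clock: 19.75
eef_pos: [463.1, -200.9, 46.2]
tool_rot: [-1.476, 1.569, -1.254]
force: [-4.0, 0.4, 16.3]
width: 17.3
clock: 19.85
eef_pos: [463.2, -200.9, 46.1]
tool_rot: [-1.492, 1.568, -1.271]
force: [-5.1, 1.8, 18.9]
width: 17.3
```

```bash
python3 -m handwheel '-1 0.9 0 0 0 0 0'; python3 -m handwheel '-1 0.8 0 0 0 0 0;-1 0.8 0 0 0 0 0'
```

```text
clock: 19.95
eef_pos: [463.2, -200.9, 46.2]
tool_rot: [-1.507, 1.567, -1.285]
force: [-5.7, 1.6, 14.8]
width: 17.3
clock: 20.15
eef_pos: [463.2, -201.0, 46.4]
tool_rot: [-1.502, 1.565, -1.281]
force: [-4.6, 1.2, 12.2]
width: 17.3
```

```bash
python3 -m handwheel '-1 1 0 0 0 0 0;-1 1 0 0 0 0 0'; python3 -m handwheel '-1 0.95 0 0 0 0 0;-1 0.95 0 0 0 0 0';  python3 -m handwheel '-1 0.95 0 0 0 0 0;-1 0.95 0 0 0 0 0;-1 0.95 0 0 0 0 0'; python3 go.py 462.4 -200.3 68.4 12.7
```

```text
clock: 20.35
eef_pos: [463.2, -201.0, 46.3]
tool_rot: [-1.498, 1.564, -1.277]
force: [-5.5, 0.4, 15.8]
width: 17.5
clock: 20.55
eef_pos: [463.2, -201.0, 46.3]
tool_rot: [-1.499, 1.562, -1.278]
force: [-4.2, 0.1, 16.0]
width: 17.0
clock: 20.85
eef_pos: [463.2, -201.1, 46.4]
tool_rot: [-1.505, 1.56, -1.284]
force: [-4.0, 0.8, 14.4]
width: 17.2
t 20.85 pos [ 463.2 -201.1   46.4] z head 12.66 F [-4.   0.8 14.4] w 17.2 q [ 0.6   0.69 -0.38  2.05  0.54  0.49  0.04]
xdir [ 0.0032 -0.0107 -0.9999]
shift tool [-22.    0.7  -0.6] len 22.0 rotvec [-0.0008  0.0007  0.0111]
```

The push held at about 15 N for over half a second. The tool has crept 0.011 rad and carries a 4–5 N side load, so I'll level it, relieve the side load and hold once more.

```bash
python3 -m handwheel '-1 0.8 0 -0.4 0 0 0.005;-1 0.8 0 -0.4 0 0 0.005'; python3 go.py 462.4 -200.3 68.4 12.7; python3 -m handwheel '-1 0.9 0 -0.4 0 0 0.003;-1 0.9 0 -0.4 0 0 0.001';python3 go.py 462.4 -200.3 68.4 12.7
```

```text
clock: 21.05
eef_pos: [463.1, -200.9, 46.5]
tool_rot: [-0.819, 1.568, -0.598]
force: [-4.9, 1.2, 11.8]
width: 16.9
t 21.05 pos [ 463.1 -200.9   46.5] z head 12.68 F [-4.9  1.2 11.8] w 16.9 q [ 0.61  0.69 -0.39  2.04  0.53  0.5   0.05]
xdir [ 0.0026 -0.0017 -1.    ]
shift tool [-21.9   0.7  -0.5] len 21.9 rotvec [-0.0003  0.0021  0.0023]
clock: 21.25
eef_pos: [463.2, -200.8, 46.4]
tool_rot: [0.181, 1.567, 0.403]
force: [-3.9, 0.9, 13.3]
width: 17.1
t 21.25 pos [ 463.2 -200.8   46.4] z head 12.7 F [-3.9  0.9 13.3] w 17.1 q [ 0.62  0.7  -0.39  2.04  0.53  0.5   0.06]
xdir [ 0.0034  0.0014 -1.    ]
shift tool [-22.    0.7  -0.6] len 22.0 rotvec [-0.0001  0.0036 -0.0007]
```

```bash
python3 -m handwheel '-1 0.9 0 -1 0 0.003 0;-1 0.9 0 -1 0 0 0';python3 go.py 462.4 -200.3 68.4 12.7; python3 -m handwheel '-1 0.9 0 -1 0 0 0;-1 0.9 0 -1 0 0 0;-1 0.9 0 -1 0 0 0'; python3 go.py 462.4 -200.3 68.4 12.7
```

```text
clock: 21.45
eef_pos: [463.2, -200.8, 46.5]
tool_rot: [-0.223, 1.567, -0.0]
force: [-3.4, 1.0, 13.1]
width: 17.1
t 21.45 pos [ 463.2 -200.8   46.5] z head 12.72 F [-3.4  1.  13.1] w 17.1 q [ 0.62  0.69 -0.39  2.04  0.53  0.5   0.05]
xdir [ 0.0042 -0.     -1.    ]
shift tool [-21.9   0.6  -0.6] len 21.9 rotvec [0.0004 0.0041 0.0009]
clock: 21.75
eef_pos: [463.2, -200.8, 46.5]
tool_rot: [-0.345, 1.561, -0.123]
force: [-1.8, 1.1, 12.7]
width: 17.3
t 21.75 pos [ 463.2 -200.8   46.5] z head 12.73 F [-1.8  1.1 12.7] w 17.3 q [ 0.61  0.69 -0.39  2.05  0.54  0.49  0.05]
xdir [ 0.0098 -0.0012 -1.    ]
shift tool [-21.9   0.6  -0.4] len 21.9 rotvec [0.0005 0.0093 0.0033]
```

```bash
python3 -m handwheel '-1 1 0 -0.5 0 0.005 0.001;-1 1 0 -0.3 0 0.004 0.001'; python3 -m handwheel '-1 1 0 -0.3 0 0 0;-1 1 0 -0.3 0 0 0'; python3 -m handwheel '-1 1 0 -0.3 0 0 0;-1 1 0 -0.3 0 0 0'; python3 go.py 462.4 -200.3 68.4 12.7
```

```text
clock: 21.95
eef_pos: [463.2, -200.9, 46.4]
tool_rot: [-1.095, 1.568, -0.873]
force: [-4.7, 0.7, 14.2]
width: 17.2
clock: 22.15
eef_pos: [463.2, -200.9, 46.3]
tool_rot: [-1.089, 1.566, -0.867]
force: [-4.3, 1.5, 15.3]
width: 17.7
clock: 22.35
eef_pos: [463.2, -201.0, 46.3]
tool_rot: [-1.075, 1.564, -0.853]
force: [-4.5, 1.7, 14.2]
width: 17.0
t 22.35 pos [ 463.2 -201.    46.3] z head 12.69 F [-4.5  1.7 14.2] w 17.0 q [ 0.61  0.69 -0.38  2.05  0.54  0.49  0.05]
xdir [ 0.0046 -0.0053 -1.    ]
shift tool [-22.1   0.7  -0.6] len 22.1 rotvec [-0.0002  0.0033  0.0062]
```

Steady at 14–15 N again. Now I'll ease it back up to the springs' rest height, TCP z ≈ 68.

```bash
python3 -m handwheel '-1 -1 0 0 0 0.003 0.005;-1 -3 0 0 0 0 0;-1 -3 0 0 0 0 0;-1 -3 0 0 0 0 0;-1 0 0 0 0 0 0'; python3 go.py 462.4 -200.3 67.5 12.7; python3 -m handwheel '-1 -3 0 0 0 0 0;-1 -2 0 0 0 0 0;-1 -2 0 0 0 0 0;-1 0 0 0 0 0 0'; python3 go.py 462.4 -200.3 67.5 12.7
```

```text
clock: 22.85
eef_pos: [463.1, -200.8, 57.3]
tool_rot: [-1.246, 1.569, -1.024]
force: [-1.6, -0.0, 2.2]
width: 17.3
t 22.85 pos [ 463.1 -200.8   57.3] z head 12.7 F [-1.6 -0.   2.2] w 17.3 q [ 0.62  0.68 -0.41  2.04  0.52  0.53  0.07]
xdir [ 8.0e-04 -1.3e-03 -1.0e+00]
shift tool [-10.2   0.6  -0.6] len 10.3 rotvec [-0.      0.0005  0.0015]
clock: 23.25
eef_pos: [463.2, -200.8, 64.4]
tool_rot: [-1.102, 1.57, -0.88]
force: [-1.1, -0.5, 0.7]
width: 16.8
t 23.25 pos [ 463.2 -200.8   64.4] z head 12.7 F [-1.1 -0.5  0.7] w 16.8 q [ 0.63  0.67 -0.42  2.03  0.51  0.54  0.08]
xdir [ 8.e-04 -1.e-03 -1.e+00]
shift tool [-3.1  0.6 -0.6] len 3.2 rotvec [-0.0001  0.0006  0.0011]
```

```bash
python3 -m handwheel '-1 -2 0 0 0 0 0;-1 0 0 0 0 0 0'; python3 -m handwheel '-1 -1 0 0 0 0 0;-1 0 0 0 0 0 0';python3 -m handwheel '-1 -0.7 0 0 0 0 0;-1 0 0 0 0 0 0'
```

```text
clock: 23.45
eef_pos: [463.1, -200.8, 66.4]
tool_rot: [-1.106, 1.57, -0.885]
force: [-2.8, 0.2, 1.0]
width: 17.4
clock: 23.65
eef_pos: [463.1, -200.8, 67.4]
tool_rot: [-1.05, 1.57, -0.829]
force: [-1.8, 0.1, 0.7]
width: 17.4
clock: 23.85
eef_pos: [463.1, -200.8, 68.1]
tool_rot: [-1.016, 1.57, -0.794]
force: [-2.0, 0.1, 0.3]
width: 17.4
```

```bash
python3 -m handwheel '-1 -0.6 0 0 0 0 0;-1 0 0 0 0 0 0'; python3 go.py 462.4 -200.3 67.5 12.7
```

```text
clock: 24.05
eef_pos: [463.2, -200.8, 68.4]
tool_rot: [-0.821, 1.57, -0.599]
force: [-0.8, -0.4, -1.6]
width: 17.0
t 24.05 pos [ 463.2 -200.8   68.4] z head 12.7 F [-0.8 -0.4 -1.6] w 17.0 q [ 0.64  0.66 -0.42  2.03  0.5   0.55  0.08]
xdir [ 8.e-04 -5.e-04 -1.e+00]
shift tool [ 0.9  0.7 -0.7] len 1.3 rotvec [-0.      0.0006  0.0007]
```

The plate is at rest height, with the springs carrying it. Releasing.

```bash
python3 -m handwheel '-0.3 0 0 0 0 0 0;-0.3 0 0 0 0 0 0;0 0 0 0 0 0 0;0.3 0 0 0 0 0 0;0.6 0 0 0 0 0 0;0.6 0 0 0 0 0 0;0.6 0 0 0 0 0 0'; python3 go.py 462.4 -200.3 168 12.7
python3 - <<'E'
from h import *
cv2.imwrite('pics/w14.png',get_image('wrist'))
E
```

```text
clock: 24.75
eef_pos: [467.0, -200.8, 69.5]
tool_rot: [-0.346, 1.563, -0.124]
force: [0.5, -0.9, 0.6]
width: 68.4
t 24.75 pos [ 467.  -200.8   69.5] z head 12.72 F [ 0.5 -0.9  0.6] w 68.4 q [ 0.64  0.66 -0.42  2.03  0.5   0.55  0.08]
xdir [ 0.0078 -0.001  -1.    ]
shift tool [-98.5   1.3  -3.7] len 98.6 rotvec [0.0003 0.0074 0.0027]
```

View pics/w14.png

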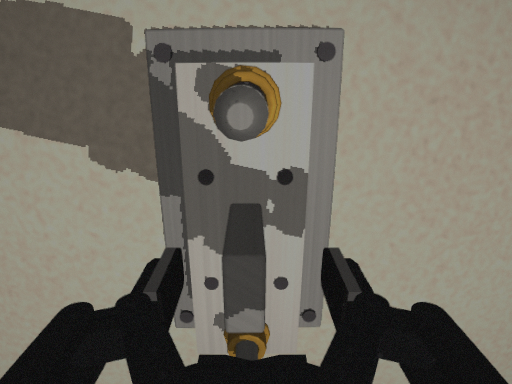

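```bash
python3 -m handwheel '0.6 -3 0 -3 0 0.006 0.002;0.6 -10 0 0 0 0 0;0.6 -15 0 0 0 0 0;0.6 -20 0 0 0 0 0;0.6 -20 0 0 0 0 0;0.6 -20 0 0 0 0 0;0.6 -20 0 0 0 0 0;0.6 -20 0 0 0 0 0;0.6 0 0 0 0 0 0'; python3 go.py 462.4 -200.3 215 12.7
python3 - <<'E'
from h import *
cv2.imwrite('pics/w15.png',get_image('wrist')); cv2.imwrite('pics/s15.png',get_image('scene'))
crop('pics/s15.png','pics/s15t.png',150,70,110,100,7)
E
```

```text
clock: 25.7
eef_pos: [463.3, -200.8, 207.3]
tool_rot: [-0.462, 1.569, -0.238]
force: [0.4, 0.1, 0.6]
width: 68.6
t 25.7 pos [ 463.3 -200.8  207.3] z head 12.79 F [0.4 0.1 0.6] w 68.6 q [ 0.76  0.46 -0.58  1.9   0.32  0.87  0.24]
xdir [ 1.8e-03 -4.0e-04 -1.0e+00]
shift tool [-7.7  0.7 -0.8] len 7.7 rotvec [0.0016 0.0016 0.0008]
```

View pics/w15.png

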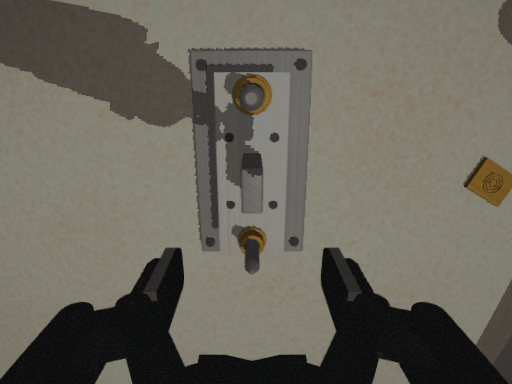

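View pics/s15t.png

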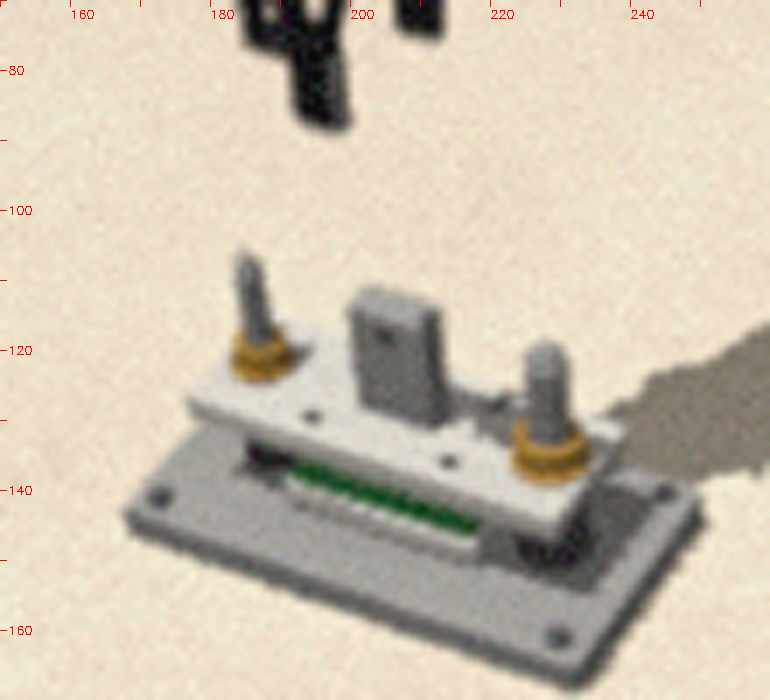

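View pics/s15.png

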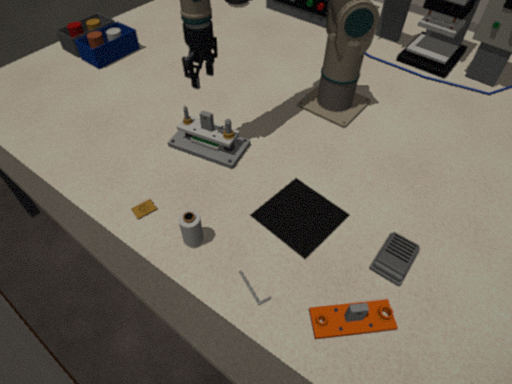

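```bash
python3 - <<'E'
from fit import *
p=[465.35,-198.27,np.radians(12.66)]; c=lambda q:k(q,150,70,7)
# scene-fit die pose; expected plate features if underside at 60
for n,L,q in (('corner+-',[35,-95,72],(187,402)),('corner++',[35,95,72],(547,525)),('corner-+',[-35,95,72],(628,428)),('tongue++',[9,20,132],(436,305)),('tongue+-',[9,-20,132],(352,295))):
    for z in (0,-3,): print(n,z,(np.array(c(q))-proj(tf(L,p)+[0,0,z],S)[0]).round(1),end='  ')
    print()
E
```

```text
corner+- 0 [-0.2  0.2]  corner+- -3 [-0.3 -0.5]  
corner++ 0 [-1.5 -0.3]  corner++ -3 [-1.5 -1. ]  
corner-+ 0 [-0.5 -0.6]  corner-+ -3 [-0.6 -1.3]  
tongue++ 0 [ 1.3 -4. ]  tongue++ -3 [ 1.3 -4.8]  
tongue+- 0 [ 0.8 -1.8]  tongue+- -3 [ 0.7 -2.6]
```

The plate's corners match the resting height of 60 mm, level, to within about 1 px in height, and the gripper is clear. Handing in.

```bash
python3 -c "
from cell import ctrl
print(ctrl.finish_job())"
```

```text
the job is handed in; nothing more can be done
None
```

I fitted the plate square over both pillars, large bush on the large pillar, tried the stroke and let it go on the springs. I then handed the job in at about 26 s. It reports no verdict, so what follows rests on my own readings.

- **Grasp:** the first grip closed on nothing, just above the tongue. The fingertips sat about 35 mm farther back than the description says. I measured this in the pictures, went lower and gripped at 17 mm. The plate had not moved, and it did not slip or tilt when lifted.
- **Fitting:** I centred the plate by sighting the large pillar through its bore and lowered it in small steps. Side forces stayed at or below about 2 N until it met the springs.
- **Stroke:** the springs took up with the underside at about 60 mm. I felt the pad at about 38.5 mm and held mostly 13–16 N for well over half a second, in two holds. One reading on the way peaked at 18.9 N. There was a 4–5 N side load, which I could only relieve briefly, and the tool crept up to 0.011 rad from level.
- **Last checks:**
  - The plate is released on both pillars.
  - In the scene picture its corners agree with the resting height of 60 mm, level, to within 1 px in height; one was 1.5 px off sideways.
  - Two tongue points disagreed by 2–4 px. I put that down to picking the wrong edges and did not recheck it.
  - The gripper is well clear, and the bystanders look unmoved.

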